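Set the tea tasting on the indexed turntable

TASK

Set out the tea tasting on the turntable. First move the metal tea canister from the turntable to the cork coaster and stand it there, in the middle; then lift the turntable's sprung brass plunger knob, turn the head to its loading station (knob at the stud farthest from you) and let the plunger drop fully home. Next seat the wooden board on the head's two pins so that it lies flat, stand every tea cup upright on the board, and only then lift the plunger again, swing the loaded head to the serving station (the last stud, on your left) and let the plunger drop fully home there, leaving the other tea things where they are.

Things in the scene. Friction and masses are not known exactly. Their poses are not given: they have to be found in the camera images.
- turntable: Fixed steel base of the turntable, a flange 344 mm across; origin on the turning axis at table height. Three brass studs on the flange, 162 mm from the axis, mark the stations: seen from above, counter-clockwise from the base's +x axis (which points roughly away from the robot), at 0 (loading), 1.0 (spare) and 2.0 rad (serving).
- head (a joint): Angle of the wooden head (disc 300 mm across, top face 42 mm above the table), rad, counter-clockwise from above, from the base's x axis to the plunger. 0 loading, 1.0 spare, 2.0 serving station; stops at -0.2 and 2.2. Turns with light friction (about 2 N at the knob), stays where left. Starts between spare and serving, the plunger's tip resting on the track.
- plunger (a joint): Lift of the sprung plunger, m: 0 = fully home in a hole of the base, at most 0.018. It must be lifted 0.012 to leave a hole and reads about 0.012 while its tip rides on the track between stations. The spring (and weight) press it down with about 5 N at home, 0.2 N more per mm. Home, the head has about 0.013 rad of play; the rounded tip finds a hole within about 4 mm.
- knob (a point): Middle of the round brass plunger knob (30 mm across, 30 mm tall), to grip from above; 120 mm from the turning axis on the head, 72 mm above the table when home. The knob's top is 14 mm above this point; under the knob is a collar 24 mm across. The plunger goes round with the head: moving the lifted knob along its arc turns the head.
- deck (a point): Point on the head's top face where the middle of the board's underside belongs, 65 mm from the axis, opposite the knob. x points to the knob, y along the line of the two fixed steel pins at y = +75 and -75 mm (x = 0), 12 mm in diameter, 12 mm tall, tapering to 6 mm at the top.
- board: Loose plywood board 58 x 220 x 16 mm (x, y, z; long side along y), with two through holes 17 mm in diameter on its centreline at y = +75 and -75 mm; origin at the middle of the underside. It may be seated either way round. About 180 g; it can be gripped across its 58 mm width. It starts on the table to the robot's right.
- cup1: Clay tea cup, open at the top, 48 mm in diameter (foot 38 mm), 58 mm tall, wall 4 mm, about 90 g; origin at the centre of its underside. The four cups are alike; 2 to 4 are there, on the robot's left. They all fit on the board in one row 56 mm apart (at y = -84, -28, 28 and 84 mm of the board).
- cup2: As cup1.
- cup3: As cup1.
- cup4: As cup1.
- canister: Closed aluminium tea canister, 64 mm in diameter, 65 mm tall, about 250 g; origin at the centre of its underside. It starts standing near the middle of the turntable's head.
- coaster: Fixed round cork coaster on the table, 130 mm in diameter, 4 mm thick; origin at the centre of its underside. To the left or the right beyond the turntable.
- teapot: Clay teapot, body 92 mm in diameter, 80 mm tall, spout and handle reaching 72 mm from its middle; origin at the centre of its underside. Leave it where it is.
- tea_pet: Small brass figurine 48 mm in diameter and 52 mm tall that stands near the cups; origin at the centre of its underside. Leave it where it is.
Things that resemble listed ones, but are neither listed nor needed, are in the scene too. What is shaped like the cup1 but green or red is not meant.

How it is judged:
By the outcome, as a careful person would: the job done as asked, in the order asked, and still so for the second after the job is handed in, with the robot touching nothing.
Of cup1, cup2, cup3, cup4 only 2 to 4 are there at a start; the rules pass over those that are not, and their reading is None.
At some moment in a run one of canister, board may be knocked a few centimetres aside while the robot is not near it.
Once in a run the grip may slacken for a moment while it holds something.
It also fails if it takes over 210 s, if anything falls off the work surface, if the arm or the gripper's body presses on something with over 40 N, if the wrist force passes 120 N, or if a joint passes its speed limit or range.

ROBOT

A 6-joint arm with a two-finger parallel gripper is mounted at the origin on the work surface. World frame = base frame: x ahead of the robot, y to its left, z up, the work surface at z = 0. Lengths are in m, angles in rad, forces in N, time in s.
With the tool pointing down it reaches from about 0.25 to 0.725 m from the base axis. Payload 4 kg.
Tool frame: the origin (TCP) lies midway between the tips of the shut fingers; the grasp point (between the pads) lies manip.pinch_z behind it (manip.pinch_z is the distance from the TCP to the grasp point, in m); z points along the fingers, y is the line along which they close (so a half turn about z gives the same grasp; the last joint's range is limited). The gripper opens to 85 mm and grips with 20 to 120 N. Pads are 22 mm wide; open, the fingers measure 114 mm over their backs; the gripper's body (76 mm by 85 mm) begins 54 mm behind the grasp point. The pads swing forward as they close: fully open they stand 13 mm farther back than shut.
Start: joints at [0, 0.241, 0.005, 1.335, 0, 1.571], TCP at [0.5, -0, 0.231] pointing down, gripper open.
Joint ranges: [-2.72, 2.72], [-1.05, 1.87], [-1.09, 1.28], [-1.99, 2.15], [-1.42, 1.44], [-3.14, 3.14]. Speed limits (rad/s): [2.79, 2.79, 3.14, 3.14, 3.14, 3.14].

INTERFACE

Orientations are given as a 3x3 rotation matrix whose columns are the frame's x, y, z axes.
In Python, from rig import manip gives the robot as it stands.
- The arm moves only by the shell command python3 -m pendant 'ROWS' [FORCE]. ROWS is JSON, one flat list of numbers, 7 for each row, row after row: the turn, a rotation vector about the world's x, y, z in rad, then the shift along the world's x, y, z in cm, then the finger opening in cm, from 0 to 8.54. A call has 1 to 5 rows; each row is the pose to reach, as a shift and turn from the pose commanded when the call began; what a row does not reach only later rows make up. A row lasts 1/10 s, in which the tool goes at most 50 mm and 8.59 degrees, less where a joint would pass 70% of its speed; a pose out of reach is approached as far as the arm can. A call with a gripper value outside its range is refused whole. The fingers move at their own pace and stop on an object; FORCE is the grip in N (left out, the last holds). Time passes only in rows, so rows that repeat a pose let the fingers close. It gives the time, the measured TCP pose, the force, the opening and the grip force at its end, in the units of the state.
- manip.read_state(): the state, without advancing time (a new reading comes with each control period).
- manip.capture(name): name is "scene" or "side" or "wrist"; returns (picture, depth): 384x512x3 uint8, red, green, blue; 384x512 float32, m along the optical axis (not along the pixel's ray), 0 where there is no reading.
- manip.camera_model(name): a dict with "K" (3x3 intrinsics, pixels), "T" (4x4, takes a point from camera to world coordinates); the wrist camera has in their place "T_tool_cam" (4x4, takes a point from camera to tool coordinates, whose origin is the TCP and whose axes are the flange's). Camera axes: x right, y down, z forward; pixel columns grow to the right and rows downward; lengths in m; the calibration is good to about 2 mm. A picture is of the moment at which its call begins: read the wrist's pose just before it. camera_model takes no time and is no camera call.
- manip.sign_off(): hands the job in; it is judged then, once.
The state is a dict: "clock": time; "qpos": joint angles; "qd": joint speeds; "tau": joint torques, N m; "tcp_pos": TCP position; "eef_rot": TCP orientation; "contact_force": force on the tool from outside, world axes, zero at the start; "ft_torque": the same for the moment, N m; "width": finger opening in m; "grasp_force": force on a finger pad.
Only numpy, scipy, OpenCV 4.12 (cv2) and the standard library are available. Lean on these libraries where they do the work, as an engineer would, in place of code of your own. Each camera call takes 0.05 s, during which the arm holds its last target. There are 200 camera calls.

## Working session

There is one attempt and no reset: what is moved stays moved. The work goes in short steps, Python scripts to look and compute and a shell command to move; the robot and the scene stay as the last step left them, time stands still between calls to the robot, and variables do not carry over. Pictures are saved under pics/ and viewed, at most 17 in all, crops included, and the job is handed in when it is done.

```bash
ls; mkdir -p pics; cat > h.py <<'E'
import numpy as np, cv2
from rig import manip
def cap(name,fn=None):
    st=manip.read_state(); im,d=manip.capture(name); m=manip.camera_model(name)
    K=np.array(m["K"])
    if "T" in m: T=np.array(m["T"])
    else:
        W=np.eye(4);W[:3,:3]=st["eef_rot"];W[:3,3]=st["tcp_pos"];T=W@np.array(m["T_tool_cam"])
    if fn: cv2.imwrite("pics/"+fn,im[:,:,::-1])
    return im,d,K,T
def ray(K,T,u,v,z):
    r=T[:3,:3]@np.linalg.inv(K)@np.array([u,v,1.]);o=T[:3,3];return o+r*(z-o[2])/r[2]
def cloud(d,K,T):
    v,u=np.indices(d.shape);P=np.stack([(u-K[0,2])/K[0,0]*d,(v-K[1,2])/K[1,1]*d,d],-1)
    P=P@T[:3,:3].T+T[:3,3];P[d<=0]=np.nan;return P
E
python3 - <<'E'
from h import *
for n in("scene","side"):
    im,d,K,T=cap(n,n+"0.png");print(n,K[0,0],T.round(3).tolist(),(d>0).mean())
print(manip.pinch_z, manip.read_state())
print(manip.camera_model("wrist"))
E
```

```text
pics
scene 361.9252085855282 [[-0.623, 0.513, -0.591, 1.058], [0.782, 0.402, -0.476, 0.521], [-0.007, -0.759, -0.652, 0.712], [0.0, 0.0, 0.0, 1.0]] 0.996063232421875
side 499.2493861416206 [[-0.99, -0.054, 0.132, 0.295], [-0.14, 0.527, -0.838, 1.056], [-0.025, -0.848, -0.529, 0.73], [0.0, 0.0, 0.0, 1.0]] 0.99603271484375
0.0187 {'clock': 0.1, 'qpos': array([-3.23459174e-05,  2.41345984e-01,  3.85473293e-03,  1.33521413e+00,
       -4.10185520e-05,  1.57079791e+00]), 'qd': array([ 0.00142143, -0.0027164 ,  0.00277207, -0.00296989, -0.00049978,
       -0.00214446]), 'tau': array([-3.57412864e-04, -3.73140085e+01,  2.53010201e+01,  1.07858295e-02,
        2.43542411e-05, -2.54672034e-05]), 'tcp_pos': array([ 4.99426388e-01, -2.86035353e-05,  2.30496213e-01]), 'eef_rot': array([[ 3.38539718e-05,  9.99998177e-01, -1.90905413e-03],
       [ 9.99999999e-01, -3.39322224e-05, -4.09568019e-05],
       [-4.10215057e-05, -1.90905274e-03, -9.99998177e-01]]), 'contact_force': array([-0.17175635, -0.51884747,  0.22560306]), 'ft_torque': array([0.02382457, 0.02711037, 0.01683381]), 'grasp_force': 0.0, 'width': 0.08560779606267029}
{'K': array([[320.51470904,   0.        , 256.51575456],
       [  0.        , 320.51470904, 192.55256929],
       [  0.        ,   0.        ,   1.        ]]), 'T_tool_cam': array([[-5.45364815e-04, -9.64367266e-01, -2.64566587e-01,
         6.72142710e-02],
       [ 9.99999732e-01, -6.55042743e-04,  3.26334141e-04,
         7.52643510e-04],
       [-4.88008386e-04, -2.64566339e-01,  9.64367365e-01,
        -1.42300545e-01],
       [ 0.00000000e+00,  0.00000000e+00,  0.00000000e+00,
         1.00000000e+00]])}
```

View images.

View pics/scene0.png

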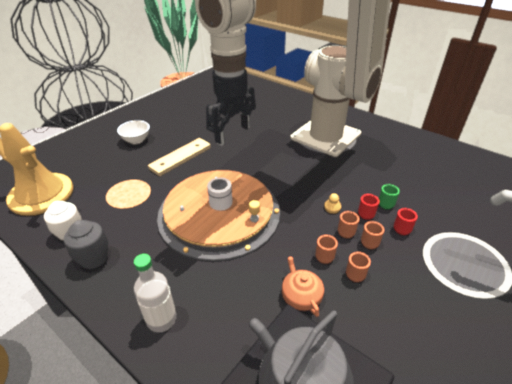

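View pics/side0.png

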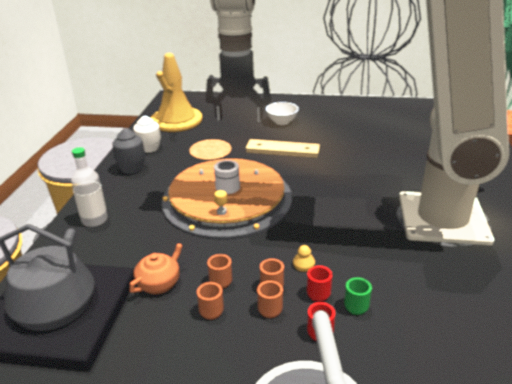

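Candidates. Canister: grey cylinder on the head, scene (220,193); the dark jar (88,245) and white jar (63,221) are not it. Cups: four clay ones at scene (348,224), (373,235), (326,249), (358,267); red (369,206), (405,221) and green (389,196) are excluded. Knob: brass at (254,208), whereas the tea pet is at (333,203). Board: (180,155). Coaster: (128,193).

```bash
cat > meas.py <<'E'
from h import *
from scipy.optimize import least_squares
def circ(p):
    f=lambda q:np.hypot(p[:,0]-q[0],p[:,1]-q[1])-q[2]
    r=least_squares(f,[*p.mean(0)[:2],.03],loss='soft_l1',f_scale=.002);return r.x
def comps(mask,minA=20):
    n,l,s,c=cv2.connectedComponentsWithStats(mask.astype(np.uint8))
    return [(l==i,s[i],c[i]) for i in range(1,n) if s[i][4]>=minA]
E
python3 - <<'E'
from meas import *
big=[]
for n in("scene","side"):
    im,d,K,T=cap(n); P=cloud(d,K,T); hsv=cv2.cvtColor(im,cv2.COLOR_RGB2HSV)
    X,Y,Z=P[...,0],P[...,1],P[...,2]
    inw=(X>.15)&(X<.95)&(abs(Y)<.6)
    print(n,'table z',np.nanmedian(Z[inw&(Z<.02)]))
    col=hsv[...,1]>100
    # flange rim/ disc edges: top face z~.042
    def hull(m): 
        p=P[m][:,:2]; h=cv2.convexHull(p.astype(np.float32))[:,0]; return circ(h)
    disc=inw&(abs(Z-.042)<.006)&col&(hsv[...,0]<25)
    for m,s,c in comps(disc,800): print('disc',s[4],c.round(),hull(m).round(4))
    can=inw&(abs(Z-.107)<.006)
    for m,s,c in comps(can,25): print('z.107',s[4],c.round(),P[m].mean(0).round(4),hull(m).round(4))
    kn=inw&(Z>.075)&(Z<.105)&col
    for m,s,c in comps(kn,10): print('knob',s[4],c.round(),P[m].mean(0).round(4), np.nanmax(Z[m]).round(4),hull(m).round(4))
    cup=inw&(abs(Z-.056)<.005)
    for m,s,c in comps(cup,25): print('cup',s[4],c.round(),hsv[m].mean(0).round(),hull(m).round(4))
    bd=inw&(Z>.009)&(Z<.022)
    for m,s,c in comps(bd,150): print('z16',s[4],c.round(),hsv[m].mean(0).round(),[np.round(x,4) for x in cv2.minAreaRect(P[m][:,:2].astype(np.float32)*1000)])
    co=inw&(Z<.009)&(hsv[...,1]>60)&(hsv[...,2]>130)
    for m,s,c in comps(co,400): print('coast',s[4],c.round(),hull(m).round(4))
E
```

```text
scene table z 0.0007671763321693836
disc 5253 [217. 209.] [ 0.5478 -0.0273  0.15  ]
z.107 142 [ 29. 172.] [ 0.8263 -0.4771  0.1068] [ 0.8209 -0.4989  0.0355]
z.107 325 [219. 185.] [ 0.546  -0.0192  0.108 ] [ 0.5429 -0.022   0.0317]
z.107 102 [ 56. 205.] [ 0.8514 -0.2857  0.1059] [ 0.8501 -0.289   0.017 ]
z.107 205 [ 83. 234.] [ 0.8654 -0.1448  0.1055] [ 0.8607 -0.1601  0.0328]
z.107 120 [155. 300.] [0.8741 0.1221 0.1072] [0.8644 0.1005 0.0312]
z.107 91 [266. 338.] [0.8037 0.3345 0.1071] [0.8023 0.3321 0.0102]
z.107 90 [268. 369.] [0.8432 0.3686 0.107 ] [0.8108 0.403  0.0518]
knob 382 [ 32. 177.] [ 0.8275 -0.4734  0.0898] 0.105 [ 0.8208 -0.4983  0.0424]
knob 84 [254. 209.] [0.5438 0.098  0.0882] 0.0984 [0.5374 0.0929 0.0139]
knob 33 [304. 276.] [0.6317 0.3055 0.0777] 0.0809 [0.631  0.305  0.0071]
cup 193 [ 37. 188.] [ 18. 138. 216.] [ 0.8213 -0.4987  0.0541]
cup 101 [390. 190.] [ 64. 134. 159.] [0.2207 0.3265 0.0236]
cup 109 [369. 200.] [  0. 183. 207.] [0.2952 0.3    0.0238]
cup 59 [221. 205.] [ 11.  26. 157.] [ 0.5443 -0.0209  0.0308]
cup 122 [407. 215.] [  0. 182. 208.] [0.2894 0.4
[... 2785 characters left out ...]
4 0.077 ]
cup 156 [322. 309.] [  1. 197. 229.] [0.2854 0.4047 0.0237]
z16 387 [178. 122.] [ 25. 132. 243.] [array([ 808.3279, -481.5905]), array([174.0587, 148.9711]), np.float64(22.6827)]
z16 704 [284. 146.] [ 27.  56. 248.] [array([ 424.2744, -315.7096]), array([ 71.7579, 220.98  ]), np.float64(86.863)]
z16 537 [227. 226.] [ 62.  30. 115.] [array([527.1555, 100.8208]), array([227.6628,  90.5882]), np.float64(5.4942)]
z16 150 [304. 263.] [ 21. 150. 234.] [array([325.6962, 223.9717]), array([44.3743, 30.7225]), np.float64(8.245)]
z16 750 [ 73. 346.] [101.  44.  32.] [array([707.8371, 465.5873]), array([283.0834, 133.7609]), np.float64(53.6874)]
coast 810 [209. 150.] [ 0.665  -0.2399  0.1324]
```

```bash
python3 -m pendant '[0,0,0,2,-1,2,8.5, 0,0,0,4.1,-2,4,8.5, 0,0,0,4.1,-2,4,8.5, 0,0,0,4.1,-2,4,8.5]' 40
cat > head.py <<'E'
from meas import *
def look(fn=None):
    im,d,K,T=cap("wrist",fn); P=cloud(d,K,T); hsv=cv2.cvtColor(im,cv2.COLOR_RGB2HSV); return im,d,K,T,P,hsv
def hull(P,m):
    p=P[m][:,:2]; h=cv2.convexHull(p.astype(np.float32))[:,0]; return circ(h)
E
python3 - <<'E'
from head import *
print(manip.read_state()["tcp_pos"])
im,d,K,T,P,hsv=look("w1.png");X,Y,Z=np.moveaxis(P,-1,0);col=hsv[...,1]>90
for m,s,c in comps((abs(Z-.107)<.008),100): print('top',s[4],c.round(),P[m].mean(0).round(4),hull(P,m).round(4))
for m,s,c in comps((abs(Z-.042)<.008)&col,1000): print('disc',s[4],c.round(),hull(P,m).round(4),np.median(Z[m]))
for m,s,c in comps((Z>.078)&(Z<.1)&col,60): print('knob',s[4],c.round(),P[m].mean(0).round(4),Z[m].max(),hull(P,m).round(4))
E
```

```text
clock: 0.6
tcp_pos: [0.541, -0.0201, 0.2709]
eef_rot: [[0.0, 1.0, -0.001], [1.0, -0.0, 0.0], [0.0, -0.001, -1.0]]
contact_force: [-0.3, -0.2, -0.7]
width: 0.0849
grasp_force: 0.0
[ 0.54097951 -0.02008102  0.27087776]
top 3220 [258. 175.] [ 0.5429 -0.0189  0.1073] [ 0.5429 -0.0201  0.0316]
disc 45646 [262. 156.] [ 0.5473 -0.0257  0.1504] 0.04167318100980011
knob 897 [250.  53.] [0.5359 0.0924 0.0959] 0.09945973170529254 [0.5358 0.0931 0.0147]
```

View pics/w1.png

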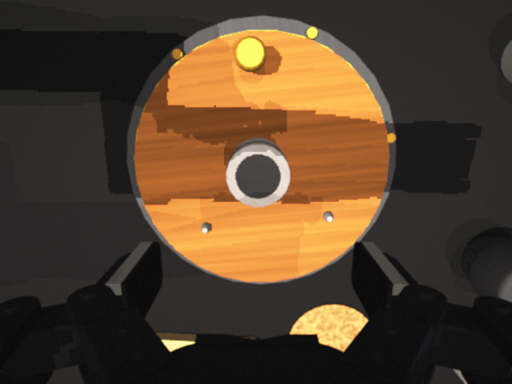

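Canister at (258,175), knob at (250,53), studs at (177,54), (312,33) and (391,138), pins at (206,228) and (328,217), coaster at (332,333). The choice is confirmed, so I'm going down on the canister.

```bash
python3 -m pendant '[0,0,0,0.2,0,-5,8.5, 0,0,0,0.2,0,-10,8.5, 0,0,0,0.2,0,-15,8.5, 0,0,0,0.2,0,-18,8.5, 0,0,0,0.2,0,-20.2,8.5]' | tail -4
python3 -m pendant '[0,0,0,0,0,0,5.8, 0,0,0,0,0,0,5.8, 0,0,0,0,0,0,5.8, 0,0,0,0,0,0,5.8, 0,0,0,0,0,0,5.8]' 50
python3 -m pendant '[0,0,0,0,0,3,5.8, 0,0,0,0,0,7,5.8, 0,0,0,0,0,10,5.8,0,0,0,0,0,10,5.8]'
python3 - <<'E'
from head import *
im=cv2.imread("pics/w1.png")[:,:,::-1];hsv=cv2.cvtColor(im,cv2.COLOR_RGB2HSV)
m_=manip.camera_model("wrist");K=m_["K"];W=np.eye(4);W[:3,:3]=[[0,1,-.001],[1,0,0],[0,-.001,-1]];W[:3,3]=[.541,-.0201,.2709];T=W@m_["T_tool_cam"]
ax=np.array([.5473,-.0257])
for u,v in((177,54),(312,33),(391,138)):
  p=ray(K,T,u,v,.018)[:2]-ax;print(p.round(4),np.hypot(*p),np.arctan2(p[1],p[0]))
k=ray(K,T,250,53,.098)[:2]-ax;print('knob',np.hypot(*k),np.arctan2(k[1],k[0]))
for u,v in((206,228),(328,217)): print('pin',ray(K,T,u,v,.054)[:2])
E
```

```text
eef_rot: [[-0.001, 1.0, -0.007], [1.0, 0.001, 0.0], [0.0, -0.007, -1.0]]
contact_force: [-0.3, 0.5, -0.0]
width: 0.0849
grasp_force: 0.0
clock: 1.65
tcp_pos: [0.5435, -0.02, 0.0702]
eef_rot: [[-0.0, 1.0, 0.002], [1.0, 0.0, -0.0], [-0.0, 0.002, -1.0]]
contact_force: [0.6, 0.3, -2.8]
width: 0.0625
grasp_force: 55.2
clock: 2.05
tcp_pos: [0.5466, -0.0202, 0.175]
eef_rot: [[0.0, 1.0, 0.011], [1.0, -0.0, -0.0], [-0.0, 0.011, -1.0]]
contact_force: [1.1, -1.1, -2.7]
width: 0.0628
grasp_force: 56.7
[-0.0965  0.1287] 0.16081961242171586 2.2141883295391995
[0.0568 0.1505] 0.1608471344596758 1.2096108931201592
[0.1586 0.0334] 0.16208684040833232 0.20762476933005547
knob 0.1187198436550449 1.6676563220307279
pin [ 0.48108418 -0.09545999]
pin [ 0.6264725  -0.08154896]
```

```bash
python3 -m pendant '[0,0,0,1.6,-4.2,0,5.8, 0,0,0,3.2,-8.4,0,5.8, 0,0,0,4.8,-12.6,0,5.8, 0,0,0,6.4,-16.8,0,5.8, 0,0,0,8,-21,0,5.8]' |grep -E "tcp|width"
python3 -m pendant '[0,0,0,1.5,-4,-1,5.8, 0,0,0,2.8,-7.4,-3,5.8, 0,0,0,2.8,-7.4,-5,5.8, 0,0,0,2.8,-7.4,-5,5.8]'
python3 - <<'E'
from head import *
print(manip.read_state()["tcp_pos"])
im,d,K,T,P,hsv=look("w2.png");X,Y,Z=np.moveaxis(P,-1,0)
m0=(Z<.012)&(hsv[...,1]>60)&(hsv[...,2]>100)&(X>.5)&(Y<-.2)
for m,s,c in comps(m0,200): print(s,c.round(),hsv[m].mean(0).round(),hull(P,m).round(4))
im,d,K,T=cap("side");P=cloud(d,K,T);hsv=cv2.cvtColor(im,cv2.COLOR_RGB2HSV);X,Y,Z=np.moveaxis(P,-1,0)
E
```

```text
tcp_pos: [0.6228, -0.2314, 0.1677]
width: 0.0629
clock: 2.95
tcp_pos: [0.6476, -0.304, 0.1122]
eef_rot: [[0.002, 1.0, -0.01], [1.0, -0.002, 0.005], [0.005, -0.01, -1.0]]
contact_force: [-1.7, 1.0, -3.7]
width: 0.0629
grasp_force: 56.8
[ 0.64757279 -0.30398988  0.1121845 ]
[  185   104   161   131 12024] [269. 158.] [ 16. 152. 185.] [ 0.6544 -0.3012  0.0658]
```

View pics/w2.png

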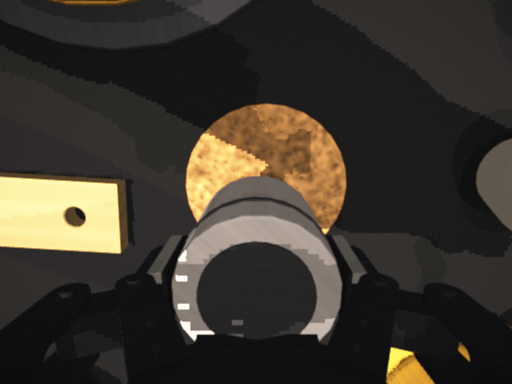

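The canister is held in front of the coaster, whose rim runs from (187,180) to (345,180); its centre is a few mm further on. Lowering.

```bash
python3 -m pendant '[0,0,0,0.6,0.2,-1,5.8, 0,0,0,0.6,0.2,-3.5,5.8, 0,0,0,0.6,0.2,-6,5.8, 0,0,0,0.6,0.2,-7,5.8,0,0,0,0.6,0.2,-7,5.8]'
```

```text
clock: 3.55
tcp_pos: [0.6563, -0.3005, 0.0479]
eef_rot: [[-0.001, 1.0, -0.003], [1.0, 0.001, 0.001], [0.001, -0.003, -1.0]]
contact_force: [-0.1, 0.4, -3.0]
width: 0.0632
grasp_force: 56.8
```

```bash
python3 -m pendant '[0,0,0,-0.3,-0.1,-0.5,5.8, 0,0,0,-0.3,-0.1,-1,5.8, 0,0,0,-0.3,-0.1,-1.2,5.8,0,0,0,-0.3,-0.1,-1.2,5.8]' | grep -E "tcp|force"
python3 -m pendant '[0,0,0,0,0,-0.1,5.8, 0,0,0,0,0,-0.2,5.8, 0,0,0,0,0,-0.3,5.8,0,0,0,0,0,-0.3,5.8]' | grep -E "tcp|force"
```

```text
tcp_pos: [0.654, -0.3031, 0.0375]
contact_force: [-0.1, -0.6, -3.0]
grasp_force: 56.8
tcp_pos: [0.6539, -0.3029, 0.0341]
contact_force: [0.4, -0.2, -2.3]
grasp_force: 56.8
```

```bash
python3 -m pendant '[0,0,0,0,0,-0.1,5.8, 0,0,0,0,0,-0.15,5.8, 0,0,0,0,0,-0.15,5.8]' | grep -E "tcp|force"
python3 -m pendant '[0,0,0,0,0,0,6.8, 0,0,0,0,0,0,7.6, 0,0,0,0,0,0,8.5,0,0,0,0,0,0,8.5]' | grep -E "tcp|force|width"
python3 -m pendant '[0,0,0,0,0,2,8.5,0,0,0,0,0,6,8.5,0,0,0,0,0,10,8.5, 0,0,0,0,0,14,8.5,0,0,0,-2,4,18,8.5]' | grep -E "tcp|force|width"
python3 -m pendant '[0,0,0,-1,2,0,8.5,0,0,0,-1,2,0,8.5]' | grep -E "tcp|force|width"
python3 - <<'E'
from head import *
im,d,K,T,P,hsv=look("w3.png");X,Y,Z=np.moveaxis(P,-1,0)
m0=(Z<.012)&(hsv[...,1]>60)&(hsv[...,2]>100)&(X>.55)&(Y<-.2)
for m,s,c in comps(m0,200): print(s,c.round(),hsv[m].mean(0).round(),hull(P,m).round(4))
for m,s,c in comps((abs(Z-.069)<.008)&(Y<-.2)&(X<.72),100): print('can',s,c.round(),np.median(Z[m]),hull(P,m).round(4))
m=(abs(Z-.016)<.006)&(Y<-.2)&(X<.6)&(hsv[...,2]>130)
for m,s,c in comps(m,500): print('board',s,c,cv2.minAreaRect(P[m][:,:2].astype(np.float32)*1000))
E
```

```text
tcp_pos: [0.6539, -0.3029, 0.0326]
contact_force: [-0.9, 0.4, -3.9]
grasp_force: 56.8
tcp_pos: [0.6544, -0.3032, 0.0335]
contact_force: [-0.4, -0.9, 0.5]
width: 0.085
grasp_force: 0.0
tcp_pos: [0.6386, -0.2731, 0.2072]
contact_force: [1.1, 0.2, -0.1]
width: 0.085
grasp_force: 0.0
tcp_pos: [0.6273, -0.2475, 0.209]
contact_force: [-0.5, 0.2, -0.4]
width: 0.0852
grasp_force: 0.0
[ 222  157  115  106 5724] [276. 197.] [ 18. 142. 219.] [ 0.6548 -0.3012  0.066 ]
can [ 251  205   66   64 3300] [284. 237.] 0.06932845122109052 [ 0.6546 -0.3033  0.0316]
board [   0  201  177   59 7841] [ 84.82361944 229.07754113] ((437.98553466796875, -317.5440368652344), (59.20748519897461, 200.14430236816406), 86.5108413696289)
```

View pics/w3.png

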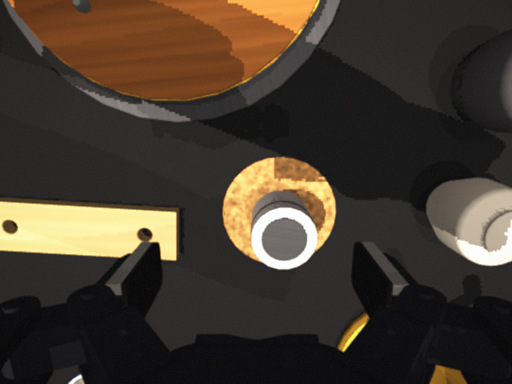

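Canister stands at (.6546,-.3033), 2 mm from the coaster's centre. Next, the knob.

```bash
python3 -m pendant '[0,0,0.08,-1.2,4.5,0,6, 0,0,0.16,-2.4,9,0,6, 0,0,0.24,-3.6,13.5,0,6, 0,0,0.32,-4.8,18,0,6, 0,0,0.4,-6,22.5,0,6]' | grep -E "tcp|force|width"
python3 -m pendant '[0,0,0.08,-1,3.5,0,6, 0,0,0.16,-2,7,0,6, 0,0,0.24,-3,10,-1,6, 0,0,0.33,-3.2,11.6,-2,6, 0,0,0.33,-3.2,11.6,-2,6]' 
python3 -m pendant '[0,0,0,0,0,0,6,0,0,0,0,0,0,6]' | grep clock
python3 - <<'E'
from head import *
s=manip.read_state();print(s["tcp_pos"],s["qpos"].round(2))
im,d,K,T,P,hsv=look();X,Y,Z=np.moveaxis(P,-1,0);col=hsv[...,1]>90
for m,st,c in comps((abs(Z-.042)<.008)&col,1000): print('disc',st[4],c.round(),hull(P,m).round(4))
for m,st,c in comps((Z>.088)&(Z<.105)&col,60): print('knob',st[4],c.round(),P[m].mean(0).round(4),Z[m].max(),hull(P,m).round(4))
a=np.linspace(1.667,.21,13);p=.12*np.c_[np.cos(a),np.sin(a)];print(((p-p[0])*100).round(1).tolist(),(a-a[0]).round(2))
E
```

```text
tcp_pos: [0.5669, -0.0239, 0.2052]
contact_force: [0.6, 1.5, 0.0]
width: 0.0599
grasp_force: 0.0
clock: 6.8
tcp_pos: [0.5343, 0.0927, 0.184]
eef_rot: [[-0.669, 0.743, -0.004], [0.743, 0.669, -0.001], [0.002, -0.003, -1.0]]
contact_force: [0.5, 0.4, -1.0]
width: 0.0598
grasp_force: 0.0
clock: 7.0
[0.53606877 0.09024049 0.18620747] [ 0.17  0.35  0.04  1.26 -0.    1.01]
disc 2878 [476.  69.] [0.6296 0.3047 0.0448]
disc 44436 [190. 225.] [ 0.546  -0.0244  0.1489]
knob 1182 [258. 191.] [0.5347 0.0944 0.0962] 0.0989636850305094 [0.5356 0.0934 0.0148]
[[0.0, 0.0], [1.5, 0.1], [2.9, -0.1], [4.3, -0.4], [5.7, -0.8], [7.0, -1.5], [8.2, -2.3], [9.4, -3.2], [10.4, -4.3], [11.2, -5.4], [11.9, -6.7], [12.5, -8.0], [12.9, -9.4]] [ 0.   -0.12 -0.24 -0.36 -0.49 -0.61 -0.73 -0.85 -0.97 -1.09 -1.21 -1.34
 -1.46]
```

```bash
python3 -m pendant '[0,0,0,0,0.3,-4,6, 0,0,0,0,0.3,-8,6, 0,0,0,0,0.3,-11,6, 0,0,0,0,0.3,-12,6, 0,0,0,0,0.3,-12,6]' | grep -E "tcp|force|width"
python3 -m pendant '[0,0,0,0,0,0,2.5, 0,0,0,0,0,0,2.5, 0,0,0,0,0,0,2.5, 0,0,0,0,0,0,2.5, 0,0,0,0,0,0,2.5]' 60| grep -E "tcp|force|width"
python3 -m pendant '[0,0,0,0,0,0.2,2.5, 0,0,0,0,0,0.4,2.5, 0,0,0,0,0,0.4,2.5]' | grep -E "tcp|force|width"
```

```text
tcp_pos: [0.5346, 0.0934, 0.065]
contact_force: [0.5, -0.2, -0.0]
width: 0.06
grasp_force: 0.0
tcp_pos: [0.5361, 0.0928, 0.0686]
contact_force: [-2.7, -4.4, 6.0]
width: 0.0285
grasp_force: 58.7
tcp_pos: [0.5357, 0.0929, 0.0702]
contact_force: [1.5, -5.5, -7.1]
width: 0.0278
grasp_force: 59.6
```

```bash
python3 -m pendant '[0,0,-0.12,1.5,0.1,0.2,2.5, 0,0,-0.24,2.9,-0.1,0.2,2.5, 0,0,-0.36,4.3,-0.4,0.2,2.5, 0,0,-0.49,5.7,-0.8,0.2,2.5]' | grep -E "tcp|force|width"
python3 -m pendant '[0,0,-0.12,1.3,-0.7,0,2.5, 0,0,-0.24,2.5,-1.5,0,2.5, 0,0,-0.36,3.7,-2.4,0,2.5, 0,0,-0.48,4.7,-3.5,0,2.5]' | grep -E "tcp|force|width"
python3 -m pendant '[0,0,-0.12,0.8,-1.1,0,2.5, 0,0,-0.24,1.5,-2.4,0,2.5, 0,0,-0.37,2.1,-3.7,0,2.5, 0,0,-0.43,2.3,-4.4,0,2.5, 0,0,-0.43,2.3,-4.4,0,2.5]' | grep -E "tcp|force|width"
python3 - <<'E'
from head import *
s=manip.read_state();print(s["tcp_pos"])
q=s["tcp_pos"][:2]-[.5467,-.025];print(np.hypot(*q),np.arctan2(q[1],q[0]))
im,d,K,T,P,hsv=look("w4.png")
E
```

```text
tcp_pos: [0.5916, 0.0846, 0.071]
contact_force: [-0.1, -7.7, -8.0]
width: 0.028
grasp_force: 60.4
tcp_pos: [0.6382, 0.0506, 0.0705]
contact_force: [-1.7, -2.9, -7.7]
width: 0.0282
grasp_force: 60.3
tcp_pos: [0.6619, 0.0054, 0.0708]
contact_force: [0.1, -3.8, -8.4]
width: 0.0278
grasp_force: 60.3
[0.66193478 0.00540934 0.07078919]
0.11917962233429831 0.2580085546290656
```

View pics/w4.png

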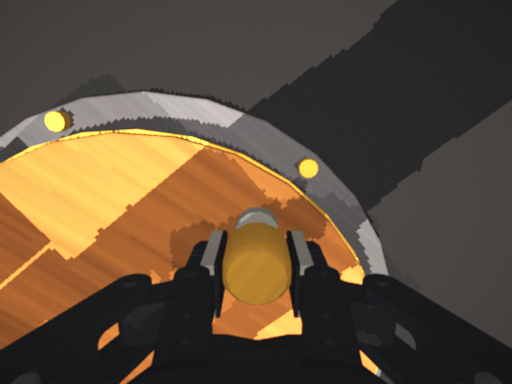

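```bash
python3 - <<'E'
from head import *
im,d,K,T,P,hsv=look()
for u,v in((308,168),(57,121)):
  p=ray(K,T,u,v,.018)[:2]; q=p-[.5467,-.025]; print(p,np.hypot(*q),np.arctan2(q[1],q[0]),P[v,u])
E
python3 -m pendant '[0,0,-0.03,0.1,-0.4,0,2.5, 0,0,-0.05,0.1,-0.6,-0.2,2.5, 0,0,-0.05,0.1,-0.6,-0.4,2.5, 0,0,-0.05,0.1,-0.6,-0.6,2.5,0,0,-0.05,0.1,-0.6,-0.6,2.5]' | grep -E "tcp|force|width"
```

```text
[0.70553012 0.00931203] 0.16249406803482733 0.212760182312031 [0.70552934 0.00934455 0.01812766]
[0.60523975 0.12509425] 0.16110613029213386 1.1989229273622526 [0.6049122  0.12531267 0.0173552 ]
tcp_pos: [0.6632, 0.0008, 0.0659]
contact_force: [-0.9, -5.3, -7.1]
width: 0.028
grasp_force: 60.5
```

```bash
python3 -m pendant '[0,0,-0.01,0,-0.1,-0.3,2.5, 0,0,-0.01,0,-0.1,-0.6,2.5, 0,0,-0.01,0,-0.1,-0.8,2.5,0,0,-0.01,0,-0.1,-0.8,2.5]' | grep -E "tcp|force|width"
python3 -m pendant '[0,0,0,0,0,-0.2,2.5, 0,0,0,0,0,-0.4,2.5,0,0,0,0,0,-0.4,2.5]' | grep -E "tcp|force|width"
```

```text
tcp_pos: [0.6634, -0.0, 0.0583]
contact_force: [-1.0, -5.2, -5.7]
width: 0.0285
grasp_force: 60.7
tcp_pos: [0.6635, -0.0001, 0.0573]
contact_force: [-5.1, -4.4, 5.2]
width: 0.0283
grasp_force: 61.9
```

```bash
python3 -m pendant '[0,0,0,0,0,0,4, 0,0,0,0,0,0,6, 0,0,0,0,0,0,6,0,0,0,0,0,4,6,0,0,0,0,0,8,6]' | grep -E "clock|tcp|force|width"
python3 -m pendant '[0,0,0.14,-2.5,-1,4,6, 0,0,0.28,-5,-2,8,6, 0,0,0.42,-7.5,-2.5,12,6, 0,0,0.56,-10,-3,12,6, 0,0,0.7,-12,-3,12,6]' | grep -E "tcp|width"
python3 -m pendant '[0,0,0.1,0,0,0,6,0,0,0.1,0,0,0,6,0,0,0.1,0,0,0,6]' | grep -E "tcp|width"
python3 - <<'E'
from head import *
s=manip.read_state();print(s["tcp_pos"])
im,d,K,T,P,hsv=look("w5.png");X,Y,Z=np.moveaxis(P,-1,0);col=hsv[...,1]>90
for m,st,c in comps((abs(Z-.042)<.008)&col,1000): print('disc',st[4],c.round(),hull(P,m).round(4),np.median(Z[m]))
for m,st,c in comps((Z>.078)&(Z<.105)&col,60): print('knob',st[4],c.round(),P[m].mean(0).round(4),np.median(Z[m]),hull(P,m).round(4))
for m,st,c in comps((Z>.0465)&(Z<.06)&(hsv[...,1]<130)&(np.hypot(X-.547,Y+.025)<.14),5): print('pin',st,c.round(1),P[m].mean(0).round(4))
E
```

```text
clock: 11.45
tcp_pos: [0.6623, 0.0011, 0.1334]
contact_force: [0.8, 0.6, 0.9]
width: 0.06
grasp_force: 0.0
tcp_pos: [0.5435, -0.0297, 0.2569]
width: 0.0602
tcp_pos: [0.5438, -0.0293, 0.2545]
width: 0.0606
[ 0.54380822 -0.02927835  0.25447817]
disc 53435 [257. 147.] [ 0.5473 -0.0255  0.1502] 0.04169723246878526
knob 729 [379. 152.] [0.6626 0.001  0.0848] 0.08533730131787393 [6.641e-01 5.000e-04 1.460e-02]
pin [182  99  11  12 103] [187.  104.8] [0.4683 0.0328 0.0512]
pin [356 139   9  15  31] [359.2 145.2] [0.6541 0.0031 0.0491]
pin [209 231  10  10  77] [213.9 235.6] [ 0.501  -0.1117  0.0511]
```

View pics/w5.png

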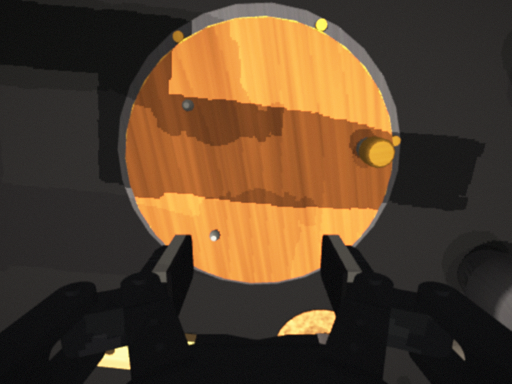

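Knob top reads .0853, so the plunger is home (knob at (379,152) beside the stud). The pins at (187,105) and (214,236) are the right 148 mm apart. Next, the board.

```bash
python3 -m pendant '[0,0,0.14,-1.2,-3,0,8.5, 0,0,0.28,-2.4,-6,0,8.5, 0,0,0.42,-3.6,-9,0,8.5, 0,0,0.56,-4.8,-12,0,8.5, 0,0,0.7,-6,-15,0,8.5]' | grep -E "tcp|width"
python3 -m pendant '[0,0,0.14,-1.2,-3,0,8.5, 0,0,0.28,-2.4,-6,0,8.5, 0,0,0.42,-3.6,-9,-2,8.5, 0,0,0.56,-4.8,-12,-4,8.5, 0,0,0.7,-5.8,-13.8,-5,8.5]' | grep -E "tcp|width"
python3 -m pendant '[0,0,0.05,0,0,0,8.5,0,0,0.05,0,0,0,8.5,0,0,0.05,0,0,0,8.5]' | grep -E "tcp|width|eef"
cat > board.py <<'E'
from head import *
s=manip.read_state();R=s["eef_rot"];print(s["tcp_pos"],'close ang',np.arctan2(R[1,1],R[0,1]),s["qpos"].round(2))
im,d,K,T,P,hsv=look("w6.png");X,Y,Z=np.moveaxis(P,-1,0)
m=(abs(Z-.016)<.006)&(Y<-.2)&(hsv[...,2]>120)&(X<.56)
for m,st,c in comps(m,2000):
  print('board',st,c.round(),cv2.minAreaRect(P[m][:,:2].astype(np.float32)*1000),np.median(Z[m]))
  cs,h=cv2.findContours(m.astype(np.uint8),cv2.RETR_CCOMP,cv2.CHAIN_APPROX_NONE)
  for k,q in enumerate(cs):
    if h[0,k,3]>=0 and cv2.contourArea(q)>60:
      e=cv2.minEnclosingCircle(q); M=cv2.moments(q); print('hole',e,ray(K,T,M['m10']/M['m00'],M['m01']/M['m00'],.016))
E
python3 board.py
```

```text
tcp_pos: [0.4834, -0.1807, 0.2538]
width: 0.0848
tcp_pos: [0.4244, -0.3192, 0.202]
width: 0.085
tcp_pos: [0.4258, -0.3177, 0.204]
eef_rot: [[-0.999, 0.052, 0.0], [0.052, 0.999, 0.0], [-0.0, 0.0, -1.0]]
width: 0.0846
[ 0.42582518 -0.31770739  0.20401671] close ang 1.5183148320666746 [-0.64  0.32  0.03  1.29  0.   -0.59]
board [  228    59    61   208 11061] [257. 160.] ((427.86077880859375, -317.029541015625), (58.16150665283203, 220.4546356201172), 86.45800018310547) 0.015708200435746722
hole ((256.125, 237.5), 8.262401580810547) [ 0.50211774 -0.32163331  0.016     ]
hole ((257.5, 97.34210205078125), 9.670931816101074) [ 0.35294484 -0.31237432  0.016     ]
board [  18  167   76   73 2171] [ 50. 207.] ((453.5850830078125, -536.0321044921875), (79.1321792602539, 68.16441345214844), 24.128101348876953) 0.015101640171959863
```

View pics/w6.png

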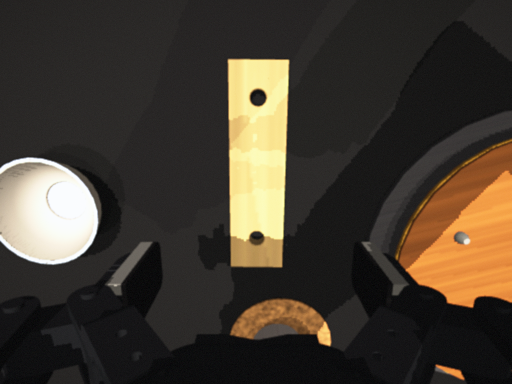

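```bash
python3 -m pendant '[0,0,-0.01,0.2,0.1,-5,8.5, 0,0,-0.01,0.2,0.1,-10,8.5, 0,0,-0.01,0.2,0.1,-15,8.5, 0,0,-0.01,0.2,0.1,-19,8.5, 0,0,-0.01,0.2,0.1,-20.2,8.5]' | grep -E "tcp|force|width"
python3 -m pendant '[0,0,0,0,0,0,7, 0,0,0,0,0,0,6, 0,0,0,0,0,0,5.2, 0,0,0,0,0,0,5.2, 0,0,0,0,0,0,5.2]' 80 | grep -E "tcp|force|width"
python3 -m pendant '[0,0,0,0,0,0.5,5.2, 0,0,0,0,0,2,5.2, 0,0,0,0,0,4,5.2,0,0,0,0,0,4,5.2]' | grep -E "tcp|force|width"
```

```text
tcp_pos: [0.4249, -0.3139, -0.0018]
contact_force: [-0.8, 0.6, 1.0]
width: 0.0852
grasp_force: 0.0
tcp_pos: [0.4295, -0.3181, 0.0051]
contact_force: [-0.1, 0.6, 8.4]
width: 0.0555
grasp_force: 85.5
tcp_pos: [0.4294, -0.3183, 0.0452]
contact_force: [0.4, -1.0, -1.5]
width: 0.0552
grasp_force: 84.9
```

```bash
python3 -m pendant '[0,0,-0.13,0.5,2.8,3,5.2, 0,0,-0.26,1.1,5.6,6,5.2, 0,0,-0.39,1.6,8.4,8,5.2, 0,0,-0.52,2.2,11.2,8,5.2, 0,0,-0.65,2.7,14,8,5.2]' | grep -E "tcp|force|width"
python3 -m pendant '[0,0,-0.13,0.5,2.8,0,5.2, 0,0,-0.26,1.1,5.6,0,5.2, 0,0,-0.39,1.6,8.4,0,5.2, 0,0,-0.52,2.2,11.2,0,5.2, 0,0,-0.64,2.7,13.8,0,5.2]' | grep -E "tcp|force|width"
python3 -m pendant '[0,0,0,0,0,0,5.2, 0,0,0,0,0,0,5.2, 0,0,0,0,0,0,5.2]' | grep -E "tcp|force|width"
cat > held.py <<'E'
from head import *
import sys
s=manip.read_state();R=s["eef_rot"];t=s["tcp_pos"];print(t,'close ang',np.arctan2(R[1,1],R[0,1]),s["qpos"].round(2))
im,d,K,T,P,hsv=look(sys.argv[1]);zt=t[2]+.011
print('board top z',zt); W=np.eye(4);W[:3,:3]=R;W[:3,3]=t
Pt=(P-t)@R  # tool coords
m=(abs(Pt[...,2]+.011)<.008)&(hsv[...,2]>90)&(abs(Pt[...,1])<.045)&(Pt[...,0]>.02)
for m,st,c in comps(m,1000):
  print('board',st,c.round(),np.median(Pt[m][:,2]),'x max',np.percentile(Pt[m][:,0],99.8),[np.round(v,4) for v in cv2.minAreaRect(Pt[m][:,:2].astype(np.float32)*1000)])
  zz=t[2]-np.median(Pt[m][:,2])
  cs,h=cv2.findContours(m.astype(np.uint8),cv2.RETR_CCOMP,cv2.CHAIN_APPROX_NONE)
  for k,q in enumerate(cs):
    if h[0,k,3]>=0 and cv2.contourArea(q)>60:
      M=cv2.moments(q);w=ray(K,T,M['m10']/M['m00'],M['m01']/M['m00'],zz);print('hole',cv2.minEnclosingCircle(q),'world',w.round(4),'tool',((w-t)@R).round(4))
E
python3 held.py w7.png
```

```text
tcp_pos: [0.455, -0.1759, 0.1227]
contact_force: [-0.3, 0.1, -0.8]
width: 0.0555
grasp_force: 85.6
tcp_pos: [0.4812, -0.0374, 0.1216]
contact_force: [-0.1, -0.1, -0.5]
width: 0.0553
grasp_force: 85.6
tcp_pos: [0.481, -0.0393, 0.1218]
contact_force: [-0.4, -0.5, -2.1]
width: 0.0552
grasp_force: 85.6
[ 0.48099029 -0.03927652  0.12182532] close ang 0.22014019979737984 [-0.08  0.29 -0.23  1.05 -0.    1.27]
board top z 0.13282531779776358
board [  178     0   159   218 30160] [257. 106.] -0.010703260203415312 x max 0.10392018685215364 [array([62.1118,  0.8928]), array([84.3282, 58.3949]), np.float64(0.1394)]
hole ((256.5532531738281, 77.08580017089844), 23.341781616210938) world [0.465  0.0363 0.1325] tool [ 0.0773  0.0009 -0.0107]
```

View pics/w7.png

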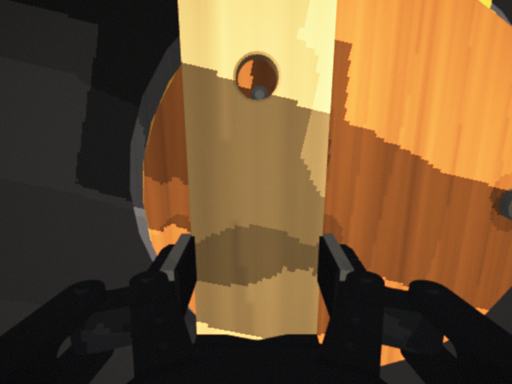

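The hole in the held board is at (256,77), with the pin visible through it at (258,92). Shifting by 4 mm and lowering to just above the pins.

```bash
python3 -m pendant '[0,0,0,0.3,-0.35,-2,5.2, 0,0,0,0.3,-0.35,-4,5.2, 0,0,0,0.3,-0.35,-5.5,5.2, 0,0,0,0.3,-0.35,-5.5,5.2, 0,0,0,0.3,-0.35,-5.5,5.2]' | grep -E "tcp|force|width"
python3 held.py w8.png
```

```text
tcp_pos: [0.4841, -0.0429, 0.0672]
contact_force: [0.7, -0.3, -0.7]
width: 0.0549
grasp_force: 85.5
[ 0.48414706 -0.04288854  0.06720172] close ang 0.2188770515653603 [-0.09  0.35 -0.3   0.92 -0.    1.26]
board top z 0.07820172040117433
board [  178     0   159   218 30137] [257. 106.] -0.010700890485568501 x max 0.10394311988240769 [array([62.0969,  0.7954]), array([84.3294, 58.6064]), np.float64(0.1651)]
hole ((257.3435363769531, 76.96939086914062), 23.436721801757812) world [0.4682 0.0327 0.0779] tool [ 0.0773  0.0009 -0.0107]
```

View pics/w8.png

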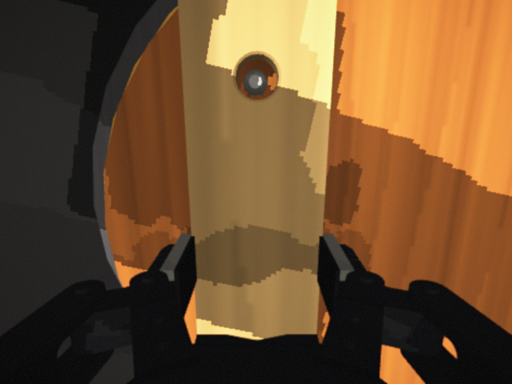

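The pin sits in the middle of the hole (257,78). Lowering onto the pins.

```bash
python3 -m pendant '[0,0,0,0,0,-0.5,5.2, 0,0,0,0,0,-0.9,5.2, 0,0,0,0,0,-1.2,5.2, 0,0,0,0,0,-1.4,5.2,0,0,0,0,0,-1.4,5.2]' | grep -E "tcp|force|width"
python3 -m pendant '[0,0,0,0,0,-0.2,5.2, 0,0,0,0,0,-0.4,5.2,0,0,0,0,0,-0.5,5.2, 0,0,0,0,0,-0.5,5.2]' | grep -E "tcp|force|width"
```

```text
tcp_pos: [0.484, -0.0421, 0.0528]
contact_force: [-0.3, 0.2, -1.5]
width: 0.055
grasp_force: 85.6
tcp_pos: [0.4842, -0.0421, 0.048]
contact_force: [0.6, -0.0, -1.3]
width: 0.0554
grasp_force: 85.6
```

```bash
python3 -m pendant '[0,0,0,0,0,-0.1,5.2,0,0,0,0,0,-0.1,6.4, 0,0,0,0,0,0,7.5,0,0,0,0,0,0,8.5, 0,0,0,0,0,3,8.5]' | grep -E "clock|tcp|force|width"
python3 -m pendant '[0,0,0,0,0,5,8.5, 0,0,0,0,0,10,8.5,0,0,0,1,0,15,8.5, 0,0,0,1,0,18,8.5,0,0,0,1,0,18,8.5]' | grep -E "tcp|force|width"
python3 - <<'E'
from head import *
im,d,K,T,P,hsv=look("w9.png");X,Y,Z=np.moveaxis(P,-1,0)
m=(abs(Z-.058)<.005)&(np.hypot(X-.547,Y+.025)<.17)
for m,st,c in comps(m,2000):
  p=P[m];A=np.c_[p[:,:2],np.ones(len(p))];k=np.linalg.lstsq(A,p[:,2],rcond=None)[0];print('plane',k[:2].round(4),np.median(Z[m]),cv2.minAreaRect(p[:,:2].astype(np.float32)*1000))
for m,st,c in comps((Z>.078)&(Z<.105)&(hsv[...,1]>90),60): print('knob',P[m].mean(0).round(4),hull(P,m).round(4))
E
```

```text
clock: 18.35
tcp_pos: [0.4812, -0.0419, 0.0754]
contact_force: [-0.8, -0.2, -1.0]
width: 0.0852
grasp_force: 0.0
tcp_pos: [0.4975, -0.0424, 0.2639]
contact_force: [0.9, -0.4, 0.1]
width: 0.085
grasp_force: 0.0
plane [-0.0001 -0.    ] 0.05765882747651957 ((484.6171569824219, -39.6854248046875), (58.15038299560547, 220.5104217529297), 12.516797065734863)
knob [0.6616 0.0007 0.0847] [6.637e-01 4.000e-04 1.450e-02]
```

View pics/w9.png

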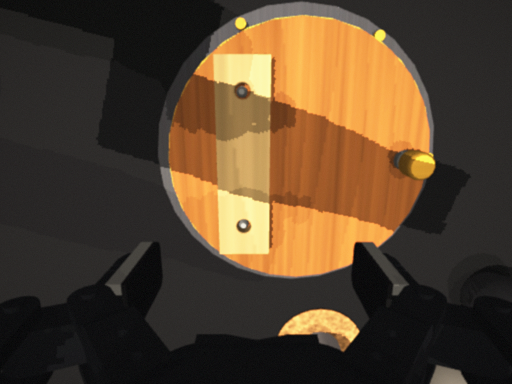

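Board lies flat at (.4846,-.0397), yaw .2185, both pins through the holes at (242,91) and (243,226). Next, the cups.

```bash
python3 -m pendant '[0,0,0,-0.8,4.8,0,8, 0,0,0,-1.6,9.6,0,8, 0,0,0,-2.4,14.4,0,8,0,0,0,-3.2,19.2,0,8,0,0,0,-4,24,0,8]' | grep -E "tcp|force|width"
python3 -m pendant '[0,0,0,-1,4,1,6.5, 0,0,0,-1.5,8,1,6.5,0,0,0,-1.5,9,1,6.5,0,0,0,-1.5,9,1,6.5]' | grep -E "tcp|force|width"
cat > cups.py <<'E'
from head import *
import sys
s=manip.read_state();t=s["tcp_pos"];R=s["eef_rot"];print(t.round(4),'ang',np.arctan2(R[1,1],R[0,1]).round(3),s["qpos"].round(2))
im,d,K,T,P,hsv=look(sys.argv[1] if len(sys.argv)>1 else None);X,Y,Z=np.moveaxis(P,-1,0)
for z in(.058,.116):
  for m,st,c in comps((abs(Z-z)<.006)&(hsv[...,1]>90),60):
    h=hull(P,m)
    if abs(h[2]-.024)<.004: print('cup z',z,c.round(),hsv[m].mean(0).round(),h.round(4),'d_cm',((h[:2]-t[:2])*100).round(2))
E
python3 cups.py w10.png
```

```text
tcp_pos: [0.4528, 0.1991, 0.2563]
contact_force: [1.7, 0.1, -0.4]
width: 0.08
grasp_force: 0.0
tcp_pos: [0.4383, 0.2887, 0.2661]
contact_force: [-0.4, 0.5, -0.8]
width: 0.0651
grasp_force: 0.0
[0.4383 0.2887 0.2661] ang 0.223 [ 0.58  0.28  0.15  1.44 -0.    1.93]
cup z 0.058 [135.  24.] [  2. 211. 237.] [0.2886 0.4033 0.0235] d_cm [-14.97  11.46]
cup z 0.058 [61. 83.] [ 67. 179. 209.] [0.2202 0.3288 0.0238] d_cm [-21.81   4.02]
cup z 0.058 [222.  92.] [ 20. 144. 252.] [0.3872 0.357  0.0236] d_cm [-5.11  6.83]
cup z 0.058 [333. 101.] [ 23. 131. 253.] [0.5013 0.3745 0.0236] d_cm [6.3  8.58]
cup z 0.058 [129. 125.] [  2. 209. 243.] [0.295  0.3025 0.0237] d_cm [-14.33   1.38]
cup z 0.058 [215. 155.] [ 23. 132. 252.] [0.3916 0.2914 0.0236] d_cm [-4.67  0.27]
cup z 0.058 [310. 178.] [ 17. 156. 241.] [0.5    0.2892 0.0237] d_cm [6.17 0.06]
```

View pics/w10.png

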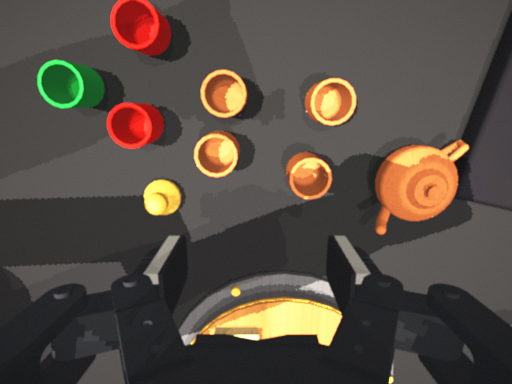

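The clay cups are at (222,92), (333,101), (215,155) and (310,178); red, green, the pet (160,198) and the teapot (417,185) stay where they are. First cup: (310,178).

```bash
python3 -m pendant '[0,0,0,3,0,-4,6.5, 0,0,0,6.2,0,-8.5,6.5, 0,0,0,6.2,0,-13,6.5,0,0,0,6.2,0,-17,6.5,0,0,0,6.2,0,-17,6.5]' | grep -E "tcp|width"
python3 -m pendant '[0,0,0,0,0,-3,6.5,0,0,0,0,0,-6,6.5, 0,0,0,0,0,-7.5,6.5,0,0,0,0,0,-7.5,6.5]' | grep -E "tcp|force|width"
python3 -m pendant '[0,0,0,0,0,0,4, 0,0,0,0,0,0,4,0,0,0,0,0,0,4,0,0,0,0,0,0,4,0,0,0,0,0,0,4]' 40| grep -E "tcp|force|width"
python3 -m pendant '[0,0,0,0,0,3,4, 0,0,0,0,0,7,4,0,0,0,0,0,11,4,0,0,0,0,0,11,4]'| grep -E "tcp|force|width"
```

```text
tcp_pos: [0.4969, 0.2826, 0.0912]
width: 0.065
tcp_pos: [0.5008, 0.2861, 0.0229]
contact_force: [-0.4, -1.0, 0.3]
width: 0.0653
grasp_force: 0.0
tcp_pos: [0.5027, 0.2882, 0.0256]
contact_force: [-1.7, -1.8, 7.0]
width: 0.0468
grasp_force: 41.0
tcp_pos: [0.5055, 0.2903, 0.1408]
contact_force: [1.3, 0.1, -0.1]
width: 0.0468
grasp_force: 41.6
```

```bash
python3 -m pendant '[0,0,0,0,-4.5,0,4, 0,0,0,0,-9,0,4,0,0,0,0,-13.5,0,4,0,0,0,0,-18,0,4,0,0,0,0,-22.5,0,4]'| grep -E "tcp|force|width"
python3 -m pendant '[0,0,0,0,-4.5,0,4, 0,0,0,0,-9,0,4,0,0,0,0,-13.5,0,4,0,0,0,0,-18.6,0,4,0,0,0,0,-18.6,0,4]'| grep -E "tcp|force|width"
python3 -m pendant '[0,0,0,0,0,-1,4, 0,0,0,0,0,-2.5,4,0,0,0,0,0,-4,4,0,0,0,0,0,-4,4]'| grep -E "tcp|force|width"
```

```text
tcp_pos: [0.5012, 0.0613, 0.1335]
contact_force: [0.7, 0.1, -0.9]
width: 0.0466
grasp_force: 41.5
tcp_pos: [0.5014, -0.1289, 0.1335]
contact_force: [-0.5, 1.2, 0.3]
width: 0.0465
grasp_force: 41.5
tcp_pos: [0.4992, -0.121, 0.0905]
contact_force: [-1.1, 0.3, -1.4]
width: 0.0463
grasp_force: 41.5
```

```bash
python3 -m pendant '[0,0,0,0.2,0,-0.2,4, 0,0,0,0.3,0,-0.4,4,0,0,0,0.3,0,-0.5,4,0,0,0,0.3,0,-0.5,4]'| grep -E "tcp|force|width"
python3 -m pendant '[0,0,0,0,0,-0.1,4, 0,0,0,0,0,-0.2,4,0,0,0,0,0,-0.2,4]'| grep -E "tcp|force|width"
```

```text
tcp_pos: [0.5046, -0.123, 0.0885]
contact_force: [0.3, 0.1, -0.8]
width: 0.0465
grasp_force: 41.5
tcp_pos: [0.5042, -0.1232, 0.0861]
contact_force: [-0.4, -1.0, -1.2]
width: 0.0462
grasp_force: 41.5
```

```bash
python3 -m pendant '[0,0,0,0,0,-0.1,4, 0,0,0,0,0,-0.2,4,0,0,0,0,0,-0.2,4]'| grep -E "tcp|force"
python3 -m pendant '[0,0,0,0,0,-0.1,4, 0,0,0,0,0,-0.15,4,0,0,0,0,0,-0.15,4]'| grep -E "tcp|force|width"
```

```text
tcp_pos: [0.5042, -0.1232, 0.084]
contact_force: [0.1, 0.4, -1.0]
grasp_force: 41.5
tcp_pos: [0.5046, -0.1234, 0.0836]
contact_force: [-1.4, -0.5, 5.8]
width: 0.0467
grasp_force: 42.0
```

```bash
python3 -m pendant '[0,0,0,0,0,0.1,5, 0,0,0,0,0,0.1,6.2,0,0,0,0,0,0.1,6.2,0,0,0,0,0,4,6.2,0,0,0,0,0,8,6.2]'| grep -E "tcp|force|width"
python3 -m pendant '[0,0,0,-1,4.5,3,6.2,0,0,0,-2,9,6,6.2,0,0,0,-3,13.5,9,6.2,0,0,0,-3,13.5,9,6.2]'| grep -E "clock|tcp|width"
python3 cups.py
```

```text
tcp_pos: [0.5029, -0.1228, 0.1619]
contact_force: [1.1, -0.6, -0.6]
width: 0.0625
grasp_force: 0.0
clock: 25.25
tcp_pos: [0.4749, 0.0147, 0.2558]
width: 0.0622
[0.4749 0.0147 0.2558] ang 0.224 [ 0.03  0.18 -0.01  1.38  0.    1.38]
cup z 0.116 [252. 312.] [ 11. 189. 190.] [ 0.5031 -0.1213  0.024 ] d_cm [  2.82 -13.6 ]
```

```bash
python3 -m pendant '[0,0,0,-1.4,4.6,0,6.2,0,0,0,-2.8,9.2,0,6.2,0,0,0,-4.2,13.8,0,6.2,0,0,0,-5.6,18.4,0,6.2,0,0,0,-7,23,0,6.2]'| grep -E "tcp"
python3 -m pendant '[0,0,0,-1.3,4.7,-3,6.2,0,0,0,-1.3,4.7,-8,6.2,0,0,0,-1.3,4.7,-12,6.2,0,0,0,-1.3,4.7,-12,6.2,0,0,0,-1.3,4.7,-12,6.2]'| grep -E "tcp"
python3 -c "
from rig import manip
print(manip.read_state()['tcp_pos'])"
```

```text
tcp_pos: [0.404, 0.2424, 0.2514]
tcp_pos: [0.3912, 0.2877, 0.132]
[0.39119176 0.2877074  0.13195505]
```

```bash
python3 -m pendant '[0,0,0,0,0.2,-4,6.2,0,0,0,0,0.2,-8,6.2,0,0,0,0,0.2,-10.7,6.2,0,0,0,0,0.2,-10.7,6.2]'| grep -E "tcp|force"
python3 -m pendant '[0,0,0,0,0,0,4, 0,0,0,0,0,0,4,0,0,0,0,0,0,4,0,0,0,0,0,0,4,0,0,0,0,0,0,4]' 40| grep -E "tcp|force|width"
python3 -m pendant '[0,0,0,0,0,3,4, 0,0,0,0,0,7,4,0,0,0,0,0,11,4,0,0,0,0,0,11,4]'| grep -E "tcp|force|width"
```

```text
tcp_pos: [0.3914, 0.2897, 0.0249]
contact_force: [-0.6, 0.4, 0.3]
grasp_force: 0.0
tcp_pos: [0.3935, 0.2921, 0.0281]
contact_force: [-0.3, -0.4, 7.6]
width: 0.0454
grasp_force: 41.4
tcp_pos: [0.3948, 0.2935, 0.1421]
contact_force: [0.8, -0.1, -0.4]
width: 0.0455
grasp_force: 41.9
```

```bash
python3 -m pendant '[0,0,0,1.2,-4.5,0,4, 0,0,0,2.4,-9,0,4,0,0,0,3.6,-13.5,0,4,0,0,0,4.8,-18,0,4,0,0,0,6,-22.5,0,4]'| grep -E "tcp|width"
python3 -m pendant '[0,0,0,1.2,-4.5,0,4, 0,0,0,2.4,-9,0,4,0,0,0,3.7,-13.4,0,4,0,0,0,3.7,-13.4,-2,4,0,0,0,3.7,-13.4,-4,4]'| grep -E "tcp|width"
python3 -m pendant '[0,0,0,0,0,0,4, 0,0,0,0,0,0,4]'| grep -E "tcp|force|width"
```

```text
tcp_pos: [0.4512, 0.0642, 0.1356]
width: 0.0459
tcp_pos: [0.489, -0.0701, 0.0955]
width: 0.0459
tcp_pos: [0.4877, -0.068, 0.0954]
contact_force: [-0.4, 1.0, 0.4]
width: 0.0462
grasp_force: 41.9
```

```bash
python3 -m pendant '[0,0,0,0.1,0,-0.3,4, 0,0,0,0.2,0,-0.6,4,0,0,0,0.2,0,-0.8,4,0,0,0,0.2,0,-0.8,4]'| grep -E "tcp|force"
python3 -m pendant '[0,0,0,0,0,-0.1,4, 0,0,0,0,0,-0.15,4,0,0,0,0,0,-0.15,4]'| grep -E "tcp|force|width"
```

```text
tcp_pos: [0.4903, -0.0679, 0.0877]
contact_force: [-0.4, -0.7, -1.5]
grasp_force: 41.9
tcp_pos: [0.4904, -0.0681, 0.0863]
contact_force: [-0.8, 0.6, -0.5]
width: 0.0459
grasp_force: 41.9
```

```bash
python3 -m pendant '[0,0,0,0,0,-0.1,4, 0,0,0,0,0,-0.15,4,0,0,0,0,0,-0.15,4]'| grep -E "tcp|contact"
python3 -m pendant '[0,0,0,0,0,0.0,5, 0,0,0,0,0,0.1,6.2,0,0,0,0,0,0.1,6.2,0,0,0,0,0,4,6.2,0,0,0,0,0,8,6.2]'| grep -E "tcp|force|width"
python3 -m pendant '[0,0,0,0,4.5,3,6.2,0,0,0,0,9,6,6.2,0,0,0,0,13.5,9,6.2,0,0,0,0,13.5,9,6.2]'| grep -E "clock|tcp|width"
python3 cups.py
```

```text
tcp_pos: [0.4904, -0.0682, 0.0861]
contact_force: [-4.0, -0.5, 9.9]
tcp_pos: [0.4889, -0.068, 0.164]
contact_force: [1.8, -1.1, 0.2]
width: 0.0618
grasp_force: 0.0
clock: 30.7
tcp_pos: [0.4918, 0.0703, 0.258]
width: 0.0621
[0.4918 0.0703 0.258 ] ang 0.224 [0.14 0.22 0.05 1.39 0.   1.49]
cup z 0.116 [222. 307.] [ 13. 179. 208.] [ 0.489  -0.0677  0.0238] d_cm [ -0.28 -13.8 ]
```

```bash
python3 -m pendant '[0,0,0,0.2,4.6,0,6.2,0,0,0,0.4,9.2,0,6.2,0,0,0,0.6,13.8,0,6.2,0,0,0,0.8,18.4,0,6.2,0,0,0,0.9,23,0,6.2]'| grep -E "tcp"
python3 -m pendant '[0,0,0,0,4,0,6.2,0,0,0,0,7.4,-4,6.2,0,0,0,0,7.4,-8,6.2,0,0,0,0,7.4,-12,6.2,0,0,0,0,7.4,-12,6.2]'| grep -E "tcp"
python3 -m pendant '[0,0,0,0,0,0,6.2,0,0,0,0,0,0,6.2]'| grep -E "tcp"
python3 cups.py
```

```text
tcp_pos: [0.4995, 0.2969, 0.2529]
tcp_pos: [0.495, 0.3665, 0.1259]
tcp_pos: [0.5011, 0.371, 0.137]
[0.5011 0.371  0.137 ] ang 0.219 [ 0.64  0.53  0.19  1.22 -0.    1.99]
cup z 0.058 [ 94. 183.] [ 20. 141. 228.] [0.3874 0.3572 0.0239] d_cm [-11.37  -1.38]
cup z 0.058 [257. 195.] [ 18. 148. 240.] [0.5014 0.3748 0.0236] d_cm [0.03 0.39]
```

```bash
python3 -m pendant '[0,0,0,0,0.2,-4,6.2,0,0,0,0,0.3,-8,6.2,0,0,0,0,0.3,-11,6.2,0,0,0,0,0.3,-11,6.2]'| grep -E "tcp|force"
python3 -m pendant '[0,0,0,0,0,0,4, 0,0,0,0,0,0,4,0,0,0,0,0,0,4,0,0,0,0,0,0,4,0,0,0,0,0,0,4]' 40| grep -E "tcp|force|width"
python3 -m pendant '[0,0,0,0,0,3,4, 0,0,0,0,0,7,4,0,0,0,0,0,11,4,0,0,0,0,0,11,4]'| grep -E "tcp|force|width"
```

```text
tcp_pos: [0.4977, 0.3721, 0.0221]
contact_force: [-0.1, -0.9, -0.7]
grasp_force: 0.0
tcp_pos: [0.5009, 0.375, 0.0272]
contact_force: [-0.0, -1.1, 6.5]
width: 0.0458
grasp_force: 41.5
tcp_pos: [0.5029, 0.3765, 0.1423]
contact_force: [0.6, -0.6, -0.5]
width: 0.0453
grasp_force: 41.4
```

```bash
python3 -m pendant '[0,0,0,-0.3,-4.6,0,4, 0,0,0,-0.6,-9.2,0,4,0,0,0,-0.9,-13.8,0,4,0,0,0,-1.2,-18.4,0,4,0,0,0,-1.5,-23,0,4]'| grep -E "tcp|width"
python3 -m pendant '[0,0,0,-0.3,-4.5,0,4, 0,0,0,-0.5,-9,0,4,0,0,0,-0.7,-13.5,0,4,0,0,0,-0.7,-15.7,-1,4,0,0,0,-0.7,-15.7,-3.5,4]'| grep -E "tcp|width"
python3 -m pendant '[0,0,0,0,0,-0.2,4, 0,0,0,0,0,-0.2,4,0,0,0,0,0,-0.2,4]'| grep -E "tcp|force|width"
```

```text
tcp_pos: [0.4836, 0.1421, 0.1345]
width: 0.0458
tcp_pos: [0.4792, -0.0163, 0.1013]
width: 0.0458
tcp_pos: [0.4778, -0.0126, 0.0984]
contact_force: [0.1, -0.7, -0.9]
width: 0.0457
grasp_force: 41.5
```

```bash
python3 -m pendant '[0,0,0,0.1,0,-0.4,4, 0,0,0,0.1,0,-0.8,4,0,0,0,0.1,0,-1.1,4,0,0,0,0.1,0,-1.1,4]'| grep -E "tcp|force"
python3 -m pendant '[0,0,0,0,0,-0.1,4, 0,0,0,0,0,-0.2,4,0,0,0,0,0,-0.2,4]'| grep -E "tcp|force|width"
```

```text
tcp_pos: [0.4779, -0.0129, 0.0861]
contact_force: [-1.0, 0.6, 0.0]
grasp_force: 41.5
tcp_pos: [0.4784, -0.0132, 0.0852]
contact_force: [-2.1, -0.1, 3.1]
width: 0.0456
grasp_force: 41.8
```

```bash
python3 -m pendant '[0,0,0,0,0,0.0,5, 0,0,0,0,0,0.1,6.2,0,0,0,0,0,0.1,6.2,0,0,0,0,0,4,6.2,0,0,0,0,0,8,6.2]'| grep -E "tcp|force|width"
python3 -m pendant '[0,0,0,0,4.5,3,6.2,0,0,0,0,9,6,6.2,0,0,0,0,13.5,9,6.2,0,0,0,0,13.5,9,6.2]'| grep -E "clock|tcp|width"
python3 cups.py
python3 -m pendant '[0,0,0,-1.7,4.6,0,6.2,0,0,0,-3.4,9.2,0,6.2,0,0,0,-5.1,13.8,0,6.2,0,0,0,-6.8,18.4,0,6.2,0,0,0,-9.1,23.4,0,6.2]'| grep -E "tcp"
python3 -m pendant '[0,0,0,0,0,-4,6.2,0,0,0,0,0,-8,6.2,0,0,0,0,0,-12,6.2,0,0,0,0,0,-12,6.2,0,0,0,0,0,-12,6.2]'| grep -E "tcp"
python3 cups.py
```

```text
tcp_pos: [0.4769, -0.0132, 0.1642]
contact_force: [1.6, 0.6, -0.6]
width: 0.0618
grasp_force: 0.0
clock: 36.2
tcp_pos: [0.4799, 0.1255, 0.2581]
width: 0.0619
[0.4799 0.1255 0.2581] ang 0.224 [0.26 0.22 0.04 1.39 0.   1.6 ]
cup z 0.116 [224. 308.] [ 15. 169. 217.] [ 0.4791 -0.0127  0.0238] d_cm [ -0.08 -13.83]
tcp_pos: [0.3891, 0.3513, 0.2531]
tcp_pos: [0.3892, 0.3498, 0.1339]
[0.3892 0.3498 0.1339] ang 0.219 [ 0.73  0.35 -0.1   1.12 -0.    2.08]
cup z 0.058 [122.  90.] [  2. 207. 237.] [0.2882 0.4039 0.0238] d_cm [-10.1    5.41]
cup z 0.058 [ 29. 179.] [ 67. 177. 202.] [0.221  0.3293 0.0234] d_cm [-16.83  -2.06]
cup z 0.058 [255. 190.] [ 19. 147. 241.] [0.3871 0.3573 0.0237] d_cm [-0.22  0.75]
cup z 0.058 [117. 233.] [  2. 209. 236.] [0.2948 0.3026 0.0239] d_cm [-9.45 -4.72]
```

```bash
python3 -m pendant '[0,0,0,-0.2,0.6,-3,6.2,0,0,0,-0.2,0.6,-7,6.2,0,0,0,-0.2,0.6,-10.7,6.2,0,0,0,-0.2,0.6,-10.7,6.2]'| grep -E "tcp|force"
python3 -m pendant '[0,0,0,0,0,0,4, 0,0,0,0,0,0,4,0,0,0,0,0,0,4,0,0,0,0,0,0,4,0,0,0,0,0,0,4]' 40| grep -E "tcp|force|width"
python3 -m pendant '[0,0,0,0,0,3,4, 0,0,0,0,0,7,4,0,0,0,0,0,11,4,0,0,0,0,0,11,4]'| grep -E "tcp|force|width"
```

```text
tcp_pos: [0.3861, 0.3554, 0.0256]
contact_force: [-0.4, -0.6, -0.3]
grasp_force: 0.0
tcp_pos: [0.3889, 0.3585, 0.0298]
contact_force: [-0.1, -1.0, 7.9]
width: 0.0465
grasp_force: 41.4
tcp_pos: [0.3905, 0.3602, 0.1441]
contact_force: [1.1, 0.7, -0.5]
width: 0.0467
grasp_force: 41.8
```

```bash
python3 -m pendant '[0,0,0,1.1,-4.6,0,4, 0,0,0,2.2,-9.2,0,4,0,0,0,3.3,-13.8,0,4,0,0,0,4.4,-18.4,0,4,0,0,0,5.5,-23,0,4]'| grep -E "tcp|width"
python3 -m pendant '[0,0,0,1.1,-4.5,0,4, 0,0,0,2.2,-8.6,0,4,0,0,0,2.2,-8.6,-1.5,4,0,0,0,2.2,-8.6,-3.5,4,0,0,0,2.2,-8.6,-4,4]'| grep -E "tcp|width"
python3 -m pendant '[0,0,0,0,0,0,4, 0,0,0,0,0,0,4]'| grep -E "tcp|force|width"
```

```text
tcp_pos: [0.4421, 0.1255, 0.1373]
width: 0.0466
tcp_pos: [0.4624, 0.0405, 0.0954]
width: 0.0467
tcp_pos: [0.4646, 0.0416, 0.098]
contact_force: [-0.4, 0.4, -1.2]
width: 0.0463
grasp_force: 41.7
```

```bash
python3 -m pendant '[0,0,0,0.1,0,-0.3,4, 0,0,0,0.1,0.1,-0.6,4,0,0,0,0.1,0.1,-0.9,4,0,0,0,0.1,0.1,-0.9,4]'| grep -E "tcp|contact"
python3 -m pendant '[0,0,0,0,0,-0.1,4, 0,0,0,0,0,-0.15,4,0,0,0,0,0,-0.15,4]'| grep -E "tcp|contact"
```

```text
tcp_pos: [0.4651, 0.0424, 0.0883]
contact_force: [-0.6, 0.4, -0.5]
tcp_pos: [0.4656, 0.0424, 0.0878]
contact_force: [-1.5, 0.4, 4.2]
```

```bash
python3 -m pendant '[0,0,0,0,0,0.0,5, 0,0,0,0,0,0.1,6.2,0,0,0,0,0,0.1,6.2,0,0,0,0,0,4,6.2,0,0,0,0,0,8,6.2]'| grep -E "clock|tcp|force|width"
python3 -m pendant '[0,0,0,1,0,4,6.2, 0,0,-0.13,3,0,8,6.2, 0,0,-0.26,6,-1,10,6.2,0,0,-0.39,9,-2,10,6.2,0,0,-0.52,12,-3,10,6.2]'| grep -E "tcp"
python3 -m pendant '[0,0,-0.14,2,0,-1,6,0,0,-0.28,4,-0.5,-3,6,0,0,-0.42,6,-0.8,-5,6,0,0,-0.56,7.8,-1,-8,6,0,0,-0.7,7.8,-1.2,-8,6]'| grep -E "tcp"
python3 -m pendant '[0,0,0,0,0,0,6,0,0,0,0,0,0,6]'| grep -E "tcp"
cat > fin.py <<'E'
from head import *
s=manip.read_state();t=s["tcp_pos"];R=s["eef_rot"];print(t.round(4),'ang',np.arctan2(R[1,1],R[0,1]).round(3),s["qpos"].round(2),s["clock"])
im,d,K,T,P,hsv=look();X,Y,Z=np.moveaxis(P,-1,0)
for m,st,c in comps((Z>.078)&(Z<.105)&(hsv[...,1]>90)&(hsv[...,0]>16),60): print('knob',c.round(),P[m].mean(0).round(4),np.median(Z[m]),hull(P,m).round(4))
im,d,K,T=cap("scene","s2.png");P=cloud(d,K,T);hsv=cv2.cvtColor(im,cv2.COLOR_RGB2HSV);Z=P[...,2]
for m,st,c in comps((abs(Z-.116)<.006)&(hsv[...,1]>90)&(P[...,0]<.7),40): print('cup',c.round(),hull(P,m).round(4))
for m,st,c in comps((abs(Z-.069)<.004)&(hsv[...,1]<60)&(np.hypot(P[...,0]-.654,P[...,1]+.303)<.06),40): print('can',c.round(),hull(P,m).round(4))
E
python3 fin.py
```

```text
clock: 41.0
tcp_pos: [0.4641, 0.0421, 0.1667]
contact_force: [0.0, 0.5, 0.2]
width: 0.0624
grasp_force: 0.0
tcp_pos: [0.5872, 0.012, 0.2685]
tcp_pos: [0.6625, 0.0, 0.1803]
tcp_pos: [0.6636, 0.0002, 0.1873]
[6.636e-01 2.000e-04 1.873e-01] ang -0.997 [0.   0.59 0.43 1.4  0.   2.57] 42.2
knob [257. 190.] [0.6659 0.0014 0.0849] 0.08526898583750683 [0.665  0.0009 0.0143]
cup [257.   8.] [-0.9359 -1.073   0.1267]
cup [299.  16.] [-0.9465 -0.7573  0.1402]
cup [219. 167.] [ 0.4897 -0.0688  0.0232]
cup [236. 172.] [ 0.4797 -0.0149  0.0238]
cup [256. 177.] [0.4647 0.0403 0.0238]
can [133. 170.] [ 0.6143 -0.3051  0.0284]
```

View pics/s2.png

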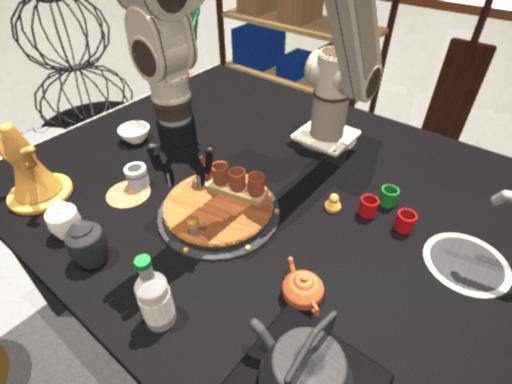

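Three cups in a row plus one behind the gripper, but the canister has been knocked aside: it is now at about (137,176), 4 cm off the coaster's centre. Putting it back.

```bash
python3 -m pendant '[0,0,0,-0.8,-4.8,2,8.5,0,0,0,-1.6,-9.6,3,8.5,0,0,0,-2.4,-14.4,3,8.5,0,0,0,-3.2,-19.2,3,8.5,0,0,0,-4,-24,3,8.5]'| grep -E "tcp"
python3 -m pendant '[0,0,0,-0.9,-4.5,0,8.5,0,0,0,-0.9,-6.2,0,8.5,0,0,0,-0.9,-6.2,0,8.5,0,0,0,-0.9,-6.2,0,8.5]'| grep -E "tcp"
cat > can.py <<'E'
from head import *
t=manip.read_state()["tcp_pos"];print(t.round(4))
im,d,K,T,P,hsv=look();X,Y,Z=np.moveaxis(P,-1,0)
for m,s,c in comps((abs(Z-.069)<.006)&(Y<-.2)&(X<.75),300): print('can',s[4],c.round(),np.median(Z[m]),hull(P,m).round(4))
m0=(Z<.012)&(hsv[...,1]>60)&(hsv[...,2]>100)&(X>.5)&(Y<-.2)
for m,s,c in comps(m0,800): print('coast',s[4],c.round(),hull(P,m).round(4))
E
python3 can.py
```

```text
tcp_pos: [0.6233, -0.2415, 0.2191]
tcp_pos: [0.6145, -0.3017, 0.218]
[ 0.6145 -0.3017  0.218 ]
can 3451 [257. 186.] 0.06933408773232369 [ 0.6094 -0.3062  0.0315]
coast 8964 [278. 125.] [ 0.6542 -0.3008  0.066 ]
```

```bash
python3 -m pendant '[0,0,0,-0.5,-0.4,-5,8.5,0,0,0,-0.5,-0.4,-10,8.5,0,0,0,-0.5,-0.4,-14,8.5,0,0,0,-0.5,-0.4,-14,8.5,0,0,0,-0.5,-0.4,-14,8.5]'| grep -E "tcp|contact"
python3 can.py
```

```text
tcp_pos: [0.6099, -0.3041, 0.0777]
contact_force: [0.7, 0.5, 0.8]
[ 0.6099 -0.3041  0.0777]
can 11081 [259. 241.] 0.06938520884441521 [ 0.6092 -0.3063  0.0317]
coast 23745 [292. 126.] [ 0.6542 -0.3007  0.0661]
```

```bash
python3 -m pendant '[0,0,0,-0.1,-0.2,-2,8.5,0,0,0,-0.1,-0.2,-4,8.5,0,0,0,-0.1,-0.2,-4.6,8.5,0,0,0,-0.1,-0.2,-4.6,8.5]'| grep -E "tcp|contact"
python3 -m pendant '[0,0,0,0,0,0,5.8, 0,0,0,0,0,0,5.8, 0,0,0,0,0,0,5.8, 0,0,0,0,0,0,5.8, 0,0,0,0,0,0,5.8]' 50| grep -E "tcp|force|width"
python3 -m pendant '[0,0,0,0,0,1,5.8, 0,0,0,0,0,2,5.8, 0,0,0,2.2,0.3,2,5.8, 0,0,0,4.4,0.5,2,5.8,0,0,0,4.4,0.5,2,5.8]'| grep -E "tcp|force|width"
python3 -m pendant '[0,0,0,0,0,0,5.8, 0,0,0,0,0,0,5.8]'| grep -E "tcp|force|width"
```

```text
tcp_pos: [0.6095, -0.3079, 0.0329]
contact_force: [0.1, -0.7, 0.6]
tcp_pos: [0.61, -0.3082, 0.0339]
contact_force: [-0.6, 0.5, 6.6]
width: 0.0629
grasp_force: 56.3
tcp_pos: [0.6552, -0.3022, 0.0516]
contact_force: [-0.4, -0.5, -3.0]
width: 0.0628
grasp_force: 56.0
tcp_pos: [0.6515, -0.3028, 0.0508]
contact_force: [-0.5, -0.8, -3.5]
width: 0.0628
grasp_force: 56.0
```

```bash
python3 -m pendant '[0,0,0,0.2,0.1,-0.5,5.8, 0,0,0,0.2,0.1,-1,5.8, 0,0,0,0.2,0.1,-1.4,5.8, 0,0,0,0.2,0.1,-1.5,5.8,0,0,0,0.2,0.1,-1.5,5.8]'| grep -E "tcp|contact|width"
python3 -m pendant '[0,0,0,0,0,-0.1,5.8, 0,0,0,0,0,-0.2,5.8, 0,0,0,0,0,-0.2,5.8]'| grep -E "tcp|contact|width"
```

```text
tcp_pos: [0.654, -0.3016, 0.0355]
contact_force: [0.8, 0.0, -3.3]
width: 0.0627
tcp_pos: [0.6544, -0.3017, 0.0341]
contact_force: [-1.0, 0.4, -3.0]
width: 0.063
```

```bash
python3 -m pendant '[0,0,0,0,0,-0.1,5.8, 0,0,0,0,0,-0.1,5.8]'| grep -E "tcp|contact"
python3 -m pendant '[0,0,0,0,0,0,6.8, 0,0,0,0,0,0,7.6, 0,0,0,0,0,0,8.5,0,0,0,0,0,0,8.5]' | grep -E "tcp|force|width"
python3 -m pendant '[0,0,0,0,0,2,8.5,0,0,0,0,0,6,8.5,0,0,0,0,0,10,8.5, 0,0,0,0,0,15,8.5,0,0,0,-2,4,18,8.5]' | grep -E "tcp|contact"
python3 -m pendant '[0,0,0,0,2,0,7,0,0,0,0,4,0,6,0,0,0,0,4,0,6]' | grep -E "tcp|width"
python3 can.py
```

```text
tcp_pos: [0.6545, -0.3018, 0.0339]
contact_force: [-1.9, 0.1, 1.1]
tcp_pos: [0.6547, -0.3019, 0.0334]
contact_force: [-1.3, 0.4, 0.2]
width: 0.0849
grasp_force: 0.0
tcp_pos: [0.6391, -0.2692, 0.2147]
contact_force: [1.1, -0.4, 1.0]
tcp_pos: [0.6359, -0.2217, 0.2107]
width: 0.0601
[ 0.6359 -0.2217  0.2107]
can 3357 [339. 208.] 0.06936758655801445 [ 0.6549 -0.3014  0.0317]
coast 5858 [316. 178.] [ 0.6542 -0.3011  0.0662]
```

```bash
python3 -m pendant '[0,0,0,0.6,4.6,0,6,0,0,0,1.2,9.2,0,6,0,0,0,1.8,13.8,0,6,0,0,0,2.4,18.4,0,6,0,0,0,2.8,22.2,-2,6]'| grep -E "tcp"
python3 -m pendant '[0,0,0,0,0,-3,6,0,0,0,0,0,-5,6,0,0,0,0,0,-5,6]'| grep -E "tcp"
python3 fin.py | head -2
python3 - <<'E'
import numpy as np
a=np.linspace(.215,2.215,17);p=.12*np.c_[np.cos(a),np.sin(a)]
for i in(0,4,8,12): print((a[i+1:i+5]-a[i]).round(3),((p[i+1:i+5]-p[i])*100).round(1).tolist())
E
```

```text
tcp_pos: [0.6658, -0.0012, 0.1924]
tcp_pos: [0.661, -0.0028, 0.1353]
[ 0.661  -0.0028  0.1353] ang -1.0 [-0.    0.62  0.34  1.3  -0.    2.57] 48.45
knob [255. 204.] [0.6662 0.0015 0.0849] 0.08533802977369159 [0.665  0.0008 0.0144]
[0.125 0.25  0.375 0.5  ] [[-0.4, 1.4], [-1.0, 2.8], [-1.8, 4.1], [-2.7, 5.3]]
[0.125 0.25  0.375 0.5  ] [[-1.1, 1.1], [-2.2, 2.0], [-3.5, 2.8], [-4.9, 3.4]]
[0.125 0.25  0.375 0.5  ] [[-1.4, 0.4], [-2.9, 0.7], [-4.4, 0.7], [-5.9, 0.6]]
[0.125 0.25  0.375 0.5  ] [[-1.5, -0.3], [-2.9, -0.8], [-4.2, -1.5], [-5.5, -2.3]]
```

```bash
python3 -m pendant '[0,0,0,0.2,0.2,-3,6,0,0,0,0.3,0.3,-6,6,0,0,0,0.3,0.3,-7.8,6,0,0,0,0.3,0.3,-7.8,6,0,0,0,0.3,0.3,-7.8,6]'| grep -E "tcp|contact"
python3 -m pendant '[0,0,0,0,0,0,2.5, 0,0,0,0,0,0,2.5, 0,0,0,0,0,0,2.5, 0,0,0,0,0,0,2.5, 0,0,0,0,0,0,2.5]' 70| grep -E "tcp|force|width"
python3 -m pendant '[0,0,0,0,0,0.4,2.5, 0,0,0,0,0,0.8,2.5, 0,0,0,0,0,1.2,2.5,0,0,0,0,0,1.5,2.5,0,0,0,0,0,1.5,2.5]' | grep -E "tcp|force|width"
```

```text
tcp_pos: [0.668, -0.0003, 0.0645]
contact_force: [0.1, -0.2, 0.7]
tcp_pos: [0.668, 0.0004, 0.0657]
contact_force: [-1.3, -0.5, 5.6]
width: 0.0277
grasp_force: 68.5
tcp_pos: [0.6678, 0.0005, 0.078]
contact_force: [6.3, 0.6, -7.5]
width: 0.0273
grasp_force: 69.4
```

```bash
python3 -m pendant '[0,0,0,-0.1,0,0.2,2.5, 0,0,0,-0.2,0,0.3,2.5, 0,0,0,-0.2,0,0.3,2.5]' | grep -E "tcp|force|width"
python3 -m pendant '[0,0,0.125,-0.4,1.4,0,2.5, 0,0,0.25,-1,2.8,0,2.5, 0,0,0.25,-1,2.8,0,2.5]' | grep -E "tcp|force|width"
```

```text
tcp_pos: [0.6677, 0.0008, 0.0814]
contact_force: [9.4, 1.2, -8.6]
width: 0.027
grasp_force: 69.4
tcp_pos: [0.6563, 0.0317, 0.0809]
contact_force: [8.8, 3.1, -8.5]
width: 0.0271
grasp_force: 70.1
```

```bash
python3 -m pendant '[0,0,0.125,-0.5,1.4,0,2.5, 0,0,0.25,-1.5,2.7,0,2.5, 0,0,0.375,-2.6,3.8,0,2.5,0,0,0.5,-3.7,4.8,0,2.5]' | grep -E "tcp|force|width"
```

```text
tcp_pos: [0.6164, 0.0765, 0.0798]
contact_force: [0.5, -2.7, -7.5]
width: 0.0275
grasp_force: 70.3
```

```bash
python3 -m pendant '[0,0,0.125,-1.3,0.8,0,2.5, 0,0,0.25,-2.7,1.4,0,2.5, 0,0,0.375,-4.1,1.8,0,2.5,0,0,0.5,-5.6,2.1,0,2.5]' | grep -E "tcp|force|width"
python3 -m pendant '[0,0,0.125,-1.5,0.1,0,2.5, 0,0,0.25,-3,0,0,2.5, 0,0,0.375,-4.5,-0.4,0,2.5,0,0,0.5,-5.9,-0.9,0,2.5,0,0,0.5,-5.9,-0.9,0,2.5]' | grep -E "tcp|force|width"
```

```text
tcp_pos: [0.5593, 0.0972, 0.0797]
contact_force: [-0.3, -0.5, -8.3]
width: 0.0272
grasp_force: 70.2
tcp_pos: [0.4975, 0.0878, 0.0794]
contact_force: [-1.6, 2.4, -7.6]
width: 0.0274
grasp_force: 70.6
```

```bash
python3 -m pendant '[0,0,0.11,-1.2,-0.6,0,2.5, 0,0,0.2,-2,-1.1,0,2.5,0,0,0.22,-2.3,-1.4,0,2.5, 0,0,0.22,-2.3,-1.4,-0.2,2.5, 0,0,0.22,-2.3,-1.4,-0.3,2.5]' | grep -E "tcp|force|width"
python3 - <<'E'
from head import *
t=manip.read_state()["tcp_pos"];q=t[:2]-[.5473,-.0255];print(np.hypot(*q),np.arctan2(q[1],q[0]))
im,d,K,T,P,hsv=look("w11.png")
E
```

```text
tcp_pos: [0.4751, 0.0752, 0.0766]
contact_force: [-7.9, 3.6, -0.4]
width: 0.0269
grasp_force: 71.4
0.12385009692854165 2.1927722136665655
```

View pics/w11.png

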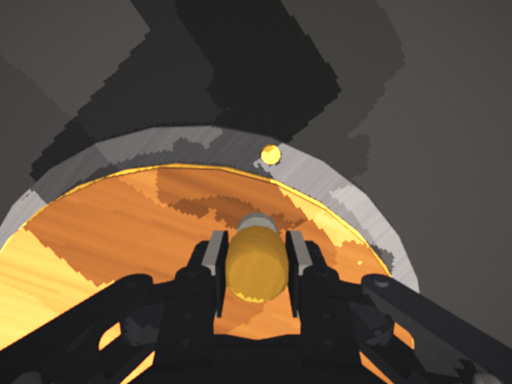

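```bash
python3 -m pendant '[0,0,0.01,-0.2,0,0,2.5, 0,0,0.02,-0.3,0,-0.3,2.5,0,0,0.02,-0.3,0,-0.6,2.5, 0,0,0.02,-0.3,0,-0.6,2.5]' | grep -E "tcp|force|width"
python3 - <<'E'
from head import *
t=manip.read_state()["tcp_pos"];q=t[:2]-[.5473,-.0255];print(np.hypot(*q),np.arctan2(q[1],q[0]))
im,d,K,T,P,hsv=look();X,Y,Z=np.moveaxis(P,-1,0)
for m,s,c in comps((abs(Z-.018)<.005)&(hsv[...,1]>110)&(hsv[...,2]>120)&(np.abs(np.hypot(X-.5473,Y+.0255)-.162)<.008),20):
  q=P[m].mean(0)[:2]-[.5473,-.0255];print('stud',c.round(),np.hypot(*q),np.arctan2(q[1],q[0]))
E
```

```text
tcp_pos: [0.4727, 0.0735, 0.0706]
contact_force: [-5.2, -2.1, -10.5]
width: 0.027
grasp_force: 70.4
0.12400416067206052 2.216589685354692
stud [276. 157.] 0.16174056542100088 2.2182749198007503
```

```bash
python3 -m pendant '[0,0,0,0,0,-0.2,2.5, 0,0,0,0,0,-0.4,2.5,0,0,0,0,0,-0.5,2.5,0,0,0,0,0,-0.5,2.5]' | grep -E "tcp|contact"
python3 -m pendant '[0,0,0,0,0,-0.1,2.5, 0,0,0,0,0,-0.2,2.5,0,0,0,0,0,-0.2,2.5]' | grep -E "tcp|contact"
```

```text
tcp_pos: [0.4723, 0.0732, 0.0659]
contact_force: [-8.8, -1.5, -2.4]
tcp_pos: [0.4724, 0.0732, 0.0656]
contact_force: [-13.5, -2.0, 10.8]
```

Home. Releasing, rising straight up, then a check.

```bash
python3 -m pendant '[0,0,0,0,0,0,3.2, 0,0,0,0,0,0,4.5,0,0,0,0,0,0,6,0,0,0,0,0,0,6]' | grep -E "tcp|contact|width"
python3 -m pendant '[0,0,0,0,0,3,6, 0,0,0,0,0,7,6,0,0,0,0,0,12,6,0,0,-0.1,0,0,17,6,0,0,-0.2,0,-2,20,6]' | grep -E "tcp|contact"
python3 -m pendant '[0,0,-0.13,-1,0,1,6, 0,0,-0.26,-2,0,1,6,0,0,-0.4,-3,0,1,6,0,0,-0.4,-3,0,1,6]' | grep -E "clock|tcp"
python3 - <<'E'
from head import *
im,d,K,T,P,hsv=look("w12.png");X,Y,Z=np.moveaxis(P,-1,0)
for m,st,c in comps((Z>.076)&(Z<.105)&(hsv[...,1]>90)&(np.hypot(X-.475,Y-.07)<.03),60):
  h=hull(P,m);print('knob',P[m].mean(0).round(4),np.median(Z[m]),h.round(4),np.arctan2(h[1]+.0255,h[0]-.5473))
for m,st,c in comps((abs(Z-.116)<.006)&(hsv[...,1]>90),60): print('cup',c.round(),hull(P,m).round(4),np.median(Z[m]))
m=(abs(Z-.058)<.004)&(np.hypot(X-.547,Y+.025)<.17)
for m,st,c in comps(m,300): print('board',np.median(Z[m]),cv2.minAreaRect(P[m][:,:2].astype(np.float32)*1000))
im,d,K,T=cap("scene","s3.png");P=cloud(d,K,T);hsv=cv2.cvtColor(im,cv2.COLOR_RGB2HSV);Z=P[...,2]
for m,st,c in comps((abs(Z-.116)<.006)&(hsv[...,1]>90)&(P[...,0]<.7)&(P[...,0]>.3),40): print('cup',c.round(),hull(P,m).round(4))
for m,st,c in comps((abs(Z-.069)<.004)&(hsv[...,1]<60)&(np.hypot(P[...,0]-.654,P[...,1]+.303)<.06),40): print('can',c.round(),hull(P,m).round(4))
E
```

```text
tcp_pos: [0.4782, 0.0745, 0.0658]
contact_force: [-0.7, 0.6, 0.5]
width: 0.0603
tcp_pos: [0.4787, 0.0557, 0.2697]
contact_force: [0.1, -1.2, -0.1]
clock: 54.95
tcp_pos: [0.4465, 0.0543, 0.2757]
knob [0.4758 0.0715 0.0848] 0.08524222081379726 [0.4765 0.0708 0.0147] 2.205001344223662
cup [302. 323.] [ 0.5619 -0.0929  0.0234] 0.11504975187425143
cup [253. 331.] [ 0.5171 -0.1272  0.0226] 0.11460478406927516
board 0.05762369781837981 ((650.6818237304688, -10.722393035888672), (34.408058166503906, 28.027175903320312), 35.60930252075195)
board 0.05770260918743844 ((545.513671875, -106.1368179321289), (124.48296356201172, 59.49449920654297), 35.57859420776367)
cup [191. 185.] [ 0.5838 -0.0773  0.0993]
can [123. 177.] [ 0.6551 -0.3024  0.0316]
```

View pics/s3.png

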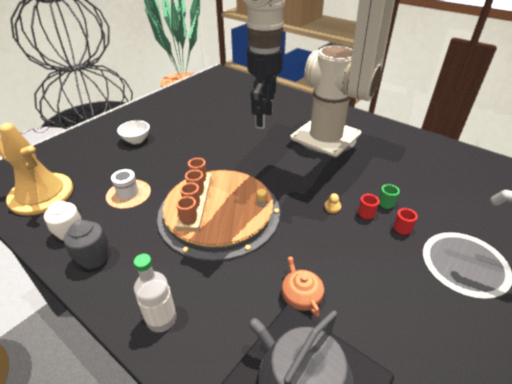

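The four cups stand upright in a row on the board, from (197,165) to (187,210). The knob is home at the serving stud (261,197), its top at .0852, and the canister is centred on the coaster at (123,182). Pet and teapot are where they were, and the gripper is clear of everything.

```bash
python3 -c "
from rig import manip
print(manip.sign_off())"
```

```text
the job is handed in; nothing more can be done
None
```

The job is done and handed in at about 55 s: canister centred on the coaster (put back once after it was knocked aside), board flat on its pins, all four cups upright on it, and the plunger home at the serving station.

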